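Set up and stow the trimming drawer

TASK

Pull the drawer of the low cabinet well out and slide the loose plywood divider from its stand upright into the drawer's pair of grooves, down to the drawer floor. Then, with the drawer still well out, stand the smaller wooden bobbin in the wider bay and lay the scissors flat, pointing along the divider, in the narrower bay. Finally push the drawer fully shut, with everything still in place, leaving the larger bobbin and the pattern weight where they are.

Things in the scene. Friction and masses are not known exactly. Their poses are not given: they have to be found in the camera images.
- cabinet: Low brown wooden cabinet with one drawer, 220 deep (x) x 310 wide (y) x 115 high, fixed to the table but placed differently each time. Origin: centre of its underside; its x points from the drawer front to the back, y to the left as seen from the robot, z up. Drawer front face (drawer shut) at x = -110 mm in this frame.
- drawer (a joint): Drawer slide along the cabinet's -x, m: 0 shut, 0.16 fully out (inside then clear of the cabinet). Open plywood tray, inside 150 (x) x 268 (y) mm, walls 6 thick and 64 high above its floor (floor 22 mm, wall tops 86 mm above the table); front panel 15 thick, its top 100 mm above the table. Stays where left (2 N friction).
- handle (a point): Middle of the drawer's steel bar handle: a round bar 11 thick and 120 long along the cabinet's y, 35 mm in front of the drawer front, 78 mm above the table, held by two posts 51 mm either side of the middle. Moves with the drawer; axes as the cabinet's.
- slot (a point): Centre of the divider's place on the drawer floor; moves with the drawer, axes as the cabinet's. In line along x, on the front and back walls, a vertical groove 10 wide (y) between two pale ribs that stand 9 mm out of the wall; from 48 mm above the floor they flare to a mouth 24 wide at 60 mm. The panel has 4 mm to spare at each end.
- wide_bay (a point): Centre of the drawer floor's wider bay, between the grooves' line and the left (+y) wall: 155 wide (y) x 150 (x) mm. Moves with the drawer.
- narrow_bay (a point): Centre of the drawer floor's narrower bay, between the grooves' line and the right (-y) wall: 107 wide (y) x 150 (x) mm. Moves with the drawer.
- stand: Brown wooden stand, fixed, base 150 (x) x 75 (y) x 10 high; near both ends a pair of cheeks 25 long, 38 mm above the table at the top, holds the divider on edge along the stand's x in a 9 mm gap; the middle 91 mm is open. Origin: centre of its underside.
- divider: Loose plywood panel 142 long (x) x 6 thick (y) x 60 high (z), 60 g, standing on edge in the stand, its underside 10 mm and its top 70 mm above the table. Origin: middle of its lower edge. End for end it is the same.
- bobbin: The smaller empty pale wooden bobbin, standing upright on the table: flanges 46 across and 9 thick, core 36 across, 50 high, 60 g. Origin: centre of its underside.
- scissors: Small steel scissors, shut, with two black handle loops, lying flat: 122 long overall, 63 wide over the loops, 10 thick, 80 g. x points from the loops (to x = -61) to the blade tip (x = +61). Origin: on the underside, in the middle of the steel shank block.
- scissors_grip (a point): Place to grip the scissors: middle of the steel shank block between loops and blades, 36 long (x), 18 wide (y), 10 high; point 5 mm above the underside.
- cone: The larger empty pale wooden bobbin, loose, not to be moved: 66 across, 70 high. Origin: centre of its underside.
- weight: Steel pattern weight with a small knob, loose, not to be moved: 40 across, 34 high. Origin: centre of its underside.
Things that resemble listed ones, but are neither listed nor needed, are in the scene too. Leave any yellow look-alike of the bobbin alone.

How it is judged (in metres and radians):
On the way, in this order (a step that is already met when the one before it is completed fails the run):
1. the drawer is pulled out by more than 120 mm (value of joint drawer above 0.12 m), for 0.2 s.
2. the divider stands in the drawer's grooves, down on the floor, with the drawer out (value of joint drawer above 0.12 m and x of divider in the frame of slot between -0.007 and 0.007 m and y of divider in the frame of slot between -0.005 and 0.005 m and z of divider in the frame of slot between -0.006 and 0.006 m and angle between the x axis of divider and the x axis of slot, either way round below 0.06 rad and angle between divider's own z axis and vertical below 0.1 rad), for 0.2 s.
3. the bobbin stands in the wider bay and the scissors lie in the narrower bay, the divider in its grooves, with the drawer still out (all of step 2 and x of bobbin in the frame of wide_bay between -0.056 and 0.056 m and y of bobbin in the frame of wide_bay between -0.06 and 0.06 m and z of bobbin in the frame of wide_bay between -0.006 and 0.006 m and angle between each of bobbin, scissors's own z axis and vertical below 0.15 rad and x of scissors in the frame of narrow_bay between -0.03 and 0.03 m and y of scissors in the frame of narrow_bay between -0.04 and 0.04 m and z of scissors in the frame of narrow_bay between -0.006 and 0.006 m and angle between the x axis of scissors and the x axis of slot, either way round below 0.5 rad), for 0.2 s.
4. the drawer is shut to within 6 mm (value of joint drawer below 0.006 m), for 0.2 s.
At the end, for the whole second after the job is handed in: Drawer shut to 6 mm; in it, at rest: divider upright on the floor in its grooves (7 mm along, 5 across, 0.06 rad); bobbin upright (0.15 rad) on the wider bay's floor; scissors flat on the narrower bay's floor, within 30 mm along and 40 across of its middle, along the divider within 0.5 rad (value of joint drawer below 0.006 m and x of divider in the frame of slot between -0.007 and 0.007 m and y of divider in the frame of slot between -0.005 and 0.005 m and z of divider in the frame of slot between -0.006 and 0.006 m and angle between the x axis of divider and the x axis of slot, either way round below 0.06 rad and angle between divider's own z axis and vertical below 0.1 rad and x of bobbin in the frame of wide_bay between -0.056 and 0.056 m and y of bobbin in the frame of wide_bay between -0.06 and 0.06 m and z of bobbin in the frame of wide_bay between -0.006 and 0.006 m and angle between each of bobbin, scissors's own z axis and vertical below 0.15 rad and x of scissors in the frame of narrow_bay between -0.03 and 0.03 m and y of scissors in the frame of narrow_bay between -0.04 and 0.04 m and z of scissors in the frame of narrow_bay between -0.006 and 0.006 m and linear speed of each of divider, bobbin, scissors below 0.02 m/s and angle between the x axis of scissors and the x axis of slot, either way round below 0.5 rad); the robot touches nothing.
It fails at once if the larger bobbin is moved by more than 30 mm (distance of cone from where it was at the start of the episode above 0.03 m).
It fails at once if the pattern weight is moved by more than 30 mm (distance of weight from where it was at the start of the episode above 0.03 m).
It also fails if it takes over 72 s, if anything falls off the work surface, if the arm or the gripper's body presses on something with over 40 N, if the wrist force passes 120 N, or if a joint passes its speed limit or range.

ROBOT

A 6-joint arm with a two-finger parallel gripper is mounted at the origin on the work surface. World frame = base frame: x ahead of the robot, y to its left, z up, the work surface at z = 0. Lengths are in m, angles in degrees, forces in N, time in s.
With the tool pointing down it reaches from about 0.375 to 0.9 m from the base axis. Payload 3.1 kg.
Tool frame: the origin (TCP) lies at the very end of the fingers, on their centre line; the grasp point (between the pads) lies 19 mm behind it; z points along the fingers, y is the line along which they close (so a half turn about z gives the same grasp; the last joint's range is limited). The gripper opens to 87 mm and grips with 3 to 60 N. Pads are 19 mm wide; open, the fingers measure 117 mm over their backs; the gripper's body (75 mm by 190 mm) begins 51 mm behind the grasp point.
Start: joints at [-73.94, 30.224, 82.088, -0, 67.689, -10.227], TCP at [0.277, -0.56, 0.223] pointing down, gripper open.
Joint ranges: [-176.69, 176.69], [-43.24, 126.21], [12.49, 139.97], [-82, 262], [0, 151.66], [-163.58, 163.58]. Speed limits (degrees/s): [159.86, 159.86, 180, 180, 180, 180].

INTERFACE

Orientations are given as a 3x3 rotation matrix whose columns are the frame's x, y, z axes.
In Python, from rig import bot gives the robot as it stands.
- The arm moves only by the tool move_arm, never from a script. Its argument "increments" is a list of rows, each an object with "xyz": the shift along the tool's x, y, z in mm, a list of three; "roll": the turn about the tool's z in rad; "grip": the opening in per cent of the stroke, from 0 (shut) to 100 (fully open). A call has 1 to 5 rows; each row shifts and turns the commanded pose from where the row before left it, along the tool's axes as they then stand; what a row does not reach is not made up. A row lasts 1/12 s, in which the tool goes at most 41.7 mm and 7.16 degrees, less where a joint would pass 70% of its speed; a pose out of reach is approached as far as the arm can. A call is refused whole if a number of a shift passes 41.7 or a number of a turn 0.125, either way. A call with a gripper value outside its range is refused whole. The fingers move at their own pace and stop on an object; the grip force is fixed at half the most. Time passes only in rows, so rows that do not move let the fingers close. It gives the time, the measured TCP pose, the force, the opening and the grip force at its end, in the units of the state.
- bot.read_state(): the state, without advancing time (a new reading comes with each control period).
- bot.capture(name): name is "scene" or "side" or "wrist"; returns (picture, depth): 420x560x3 uint8, red, green, blue; 420x560 float32, m along the optical axis (not along the pixel's ray), 0 where there is no reading.
- bot.camera_model(name): a dict with "intrinsics" (3x3 intrinsics, pixels), "rvec" (rotation vector, rad) and "tvec" (3), from world to camera coordinates, as OpenCV has them; the wrist camera has in their place "tool_from_camera" (4x4, takes a point from camera to tool coordinates, whose origin is the TCP and whose axes are the flange's). Camera axes: x right, y down, z forward; pixel columns grow to the right and rows downward; lengths in m; the calibration is good to about 2 mm. A picture is of the moment at which its call begins: read the wrist's pose just before it. camera_model takes no time and is no camera call.
- bot.hand_in(): hands the job in; it is judged then, once.
Trained networks look in the newest picture that a camera, given by its name, has taken for a name from the list of things; names that differ only in an ending like _2 or _b are one class to them, and where a whole thing is asked for, a point or a joint stands for the part that bears it (a point fixed in the world has none). Each returns a list of dicts, best first, with "conf" (0 to 1); they miss things now and then, are a little off and sometimes report something else, mostly with a low value. They report only what shows in the picture. A call takes as long as a camera call. They do not tell look-alikes from the thing itself.
- bot.spot_in(label, camera): "at" ([x, y, z] in m, in the coordinates of the camera as it stood for that picture, good to about 4 mm: the middle of the surface that is visible of it).
- bot.trace(label, camera): "mask" (420x560 bool, what is visible of it).
The state is a dict: "time_s": time; "joint_positions": joint angles; "qvel": joint speeds; "tau": joint torques, N m; "position": TCP position; "tcp_rot": TCP orientation; "force": force on the tool from outside, world axes, zero at the start; "moment": the same for the moment, N m; "opening": opening from 0.0 (shut) to 1.0 (fully open); "grasp_force": force on a finger pad.
Only numpy, scipy, OpenCV 4.12 (cv2) and the standard library are available. Lean on these libraries where they do the work, as an engineer would, in place of code of your own. Each camera call takes 0.05 s, during which the arm holds its last target. There are 200 camera calls.

## Working session

There is one attempt and no reset: what is moved stays moved. The work goes in short steps, Python scripts to look and compute and a tool call to move; the robot and the scene stay as the last step left them, time stands still between calls to the robot, and variables do not carry over. Pictures are saved under pics/ and viewed, at most 10 in all, crops included, and the job is handed in when it is done.

Besides the shell and the picture viewer there is one more tool, called after "Emit:" as name(argument=value, ...), one argument or row to a line, values as JSON. move_arm: Moves the arm, as the interface text tells. Its arguments: {"type":"object","properties":{"increments":{"type":"array"}},"required":["increments"]}

```bash
mkdir -p pics; ls; cat > h.py <<'E'
import numpy as np, cv2
from rig import bot
def cam(n):
    m=bot.camera_model(n); K=np.array(m["intrinsics"])
    if n=="wrist":
        s=bot.read_state(); T=np.eye(4); T[:3,:3]=s["tcp_rot"]; T[:3,3]=s["position"]
        M=T@np.array(m["tool_from_camera"])
    else:
        R=cv2.Rodrigues(np.array(m["rvec"],float))[0]; M=np.eye(4); M[:3,:3]=R.T; M[:3,3]=-R.T@np.array(m["tvec"],float).ravel()
    return K,M
def cloud(n):
    K,M=cam(n); p,d=bot.capture(n); v,u=np.mgrid[:420,:560]
    c=np.stack([(u-K[0,2])*d/K[0,0],(v-K[1,2])*d/K[1,1],d],-1)
    w=c@M[:3,:3].T+M[:3,3]; w[d==0]=np.nan
    return p,w,M
def save(p,name): cv2.imwrite("pics/"+name,p[...,::-1])
E
python3 - <<'E'
from h import *
out=[]
for n in("scene","side"):
    p,w,M=cloud(n); np.save(n+".npy",w); cv2.imwrite(n+".png",p[...,::-1]); out.append(p)
    print(n,M[:3,3].round(2))
    for l in("cabinet","handle","stand","divider","bobbin","scissors","cone","weight"):
        for r in bot.spot_in(l,n): print(l,round(r["conf"],2),(M[:3,:3]@np.array(r["at"])+M[:3,3]).round(3))
save(out[0],"a.png");save(out[1],"b.png"); print(bot.read_state())
E
```

```text
pics
scene [ 1.36 -0.52  0.75]
cabinet 0.64 [0.799 0.139 0.111]
handle 0.88 [0.638 0.143 0.102]
stand 0.67 [ 0.545 -0.155  0.009]
stand 0.61 [ 0.409 -0.301  0.012]
divider 0.78 [ 0.532 -0.147  0.054]
bobbin 0.96 [ 0.506 -0.452  0.045]
bobbin 0.9 [ 0.425 -0.43   0.047]
bobbin 0.68 [ 0.561 -0.346  0.062]
scissors 0.58 [ 0.406 -0.301  0.011]
scissors 0.26 [0.636 0.14  0.096]
cone 0.6 [ 0.561 -0.345  0.059]
cone 0.55 [ 0.407 -0.303  0.01 ]
weight 0.44 [ 0.4   -0.163  0.023]
weight 0.37 [ 0.407 -0.303  0.009]
side [0.26 0.8  0.84]
cabinet 0.9 [0.707 0.269 0.113]
handle 0.67 [ 0.405 -0.296  0.01 ]
handle 0.62 [0.627 0.216 0.068]
stand 0.61 [ 0.384 -0.149  0.018]
divider 0.71 [ 0.521 -0.137  0.047]
bobbin 0.76 [ 0.496 -0.436  0.037]
bobbin 0.76 [ 0.411 -0.412  0.035]
scissors 0.26 [0.623 0.212 0.064]
cone 0.74 [ 0.549 -0.324  0.05 ]
weight 0.49 [ 0.387 -0.15   0.019]
{'time_s': 0.9, 'joint_positions': array([-7.39382076e+01,  3.02217809e+01,  8.20865094e+01, -2.95885860e-04,
        6.76893797e+01, -1.02263109e+01]), 'qvel': array([-0.07308588, -0.1012667 , -0.03581711,  0.07170283,  0.01207109,
       -0.02573336]), 'tau': array([-3.78088389e-04, -4.40001261e+01, -1.76989639e+01,  6.33581285e-02,
        5.02818252e-02, -9.66903315e-06]), 'position': array([ 0.27683476, -0.56033353,  0.22257353]), 'tcp_rot': array([[ 8.96577541e-01,  4.42886796e-01,  6.66021603e-06],
       [ 4.42886796e-01, -8.96577540e-01, -4.04006868e-05],
       [-1.19215306e-05,  3.91720701e-05, -9.99999999e-01]]), 'force': array([ 0.5580888 , -0.99148448,  0.06030598]), 'moment': array([-0.06466333,  0.01521168,  0.00021652]), 'grasp_force': 0.0, 'opening': 0.9965036097196409}
```

View pics/a.png

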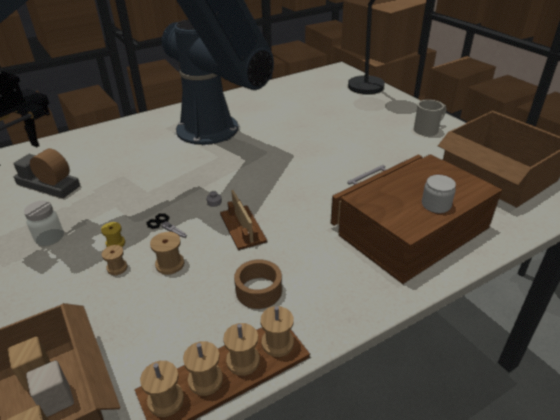

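View pics/b.png

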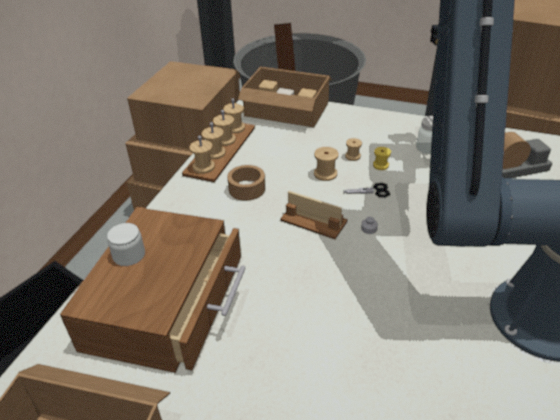

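The scene picture has candidates for the bobbin at (115,260) (pale wood, small, fits), (112,235) (yellow look-alike), (167,252) (the larger one, the cone), and the four on the tray at the bottom (pegged look-alikes). The scissors are at (165,225), the divider in its stand at (243,220), the weight at (214,199) and the cabinet handle at (345,200). I'll confirm the bobbin with a crop and measure.

```bash
cat > m.py <<'E'
from h import *
A=np.load("scene.npy");B=np.load("side.npy")
P={"scene":A,"side":B}
def rect(n,lo,hi,box):
    w=P[n].reshape(-1,3); x0,x1,y0,y1=box
    s=w[(w[:,2]>lo)&(w[:,2]<hi)&(w[:,0]>x0)&(w[:,0]<x1)&(w[:,1]>y0)&(w[:,1]<y1)]
    if len(s)<5: return print(n,len(s))
    c,(a,b),t=cv2.minAreaRect((s[:,:2]*1000).astype(np.float32))
    print(n,len(s),"c",np.round(c,1),"size",round(a,1),round(b,1),"ang",round(t,2),"zmed",np.median(s[:,2]).round(4),"mean",s.mean(0).round(4))
for n in P:
    print("cabtop");rect(n,.108,.122,(.6,1.,-.1,.4))
    print("frontpanel top");rect(n,.093,.105,(.6,.72,-.05,.35))
    print("handle");rect(n,.07,.088,(.56,.66,-.05,.35))
    print("divtop");rect(n,.062,.076,(.42,.65,-.25,-.05))
    print("bob");rect(n,.044,.056,(.46,.55,-.5,-.41))
    print("yel");rect(n,.035,.056,(.38,.455,-.47,-.39))
    print("cone");rect(n,.064,.076,(.5,.62,-.4,-.28))
    print("weight");rect(n,.01,.04,(.35,.43,-.2,-.12))
    print("sc");rect(n,.006,.016,(.34,.5,-.38,-.24))
    print("table z",np.nanmedian(P[n][230:240,60:80,2]) if n=="scene" else np.nanmedian(P[n][290:320,300:400,2]))
p=cv2.imread("scene.png"); cv2.imwrite("pics/c.png",cv2.resize(p[180:290,70:290],None,fx=3.5,fy=3.5,interpolation=cv2.INTER_CUBIC))
E
python3 m.py
```

```text
cabtop
scene 6640 c [759.4 203. ] size 208.5 314.4 ang 5.02 zmed 0.1154 mean [0.7677 0.1839 0.1153]
frontpanel top
scene 597 c [633.6 183.5] size 76.3 317.2 ang 17.87 zmed 0.1 mean [0.6405 0.1647 0.0997]
handle
scene 240 c [608.1 142.1] size 40.9 218.8 ang 16.89 zmed 0.0817 mean [0.6045 0.1525 0.0811]
divtop
scene 145 c [ 523.6 -141.8] size 7.0 142.9 ang 80.87 zmed 0.0703 mean [ 0.5279 -0.143   0.0692]
bob
scene 276 c [ 498.1 -448.4] size 44.5 46.4 ang 38.31 zmed 0.0509 mean [ 0.5002 -0.4492  0.0504]
yel
scene 263 c [ 412.5 -428.3] size 45.5 47.1 ang 56.04 zmed 0.0506 mean [ 0.4164 -0.4287  0.0494]
cone
scene 539 c [ 549.7 -342. ] size 67.7 66.2 ang 1.97 zmed 0.0706 mean [ 0.5526 -0.3435  0.0704]
weight
scene 152 c [ 390.8 -156.1] size 36.9 37.9 ang 63.24 zmed 0.0206 mean [ 0.395  -0.1583  0.0222]
sc
scene 332 c [ 428.8 -305.6] size 121.3 59.8 ang 12.05 zmed 0.0098 mean [ 0.4144 -0.304   0.0099]
table z 0.0017063933066270298
cabtop
side 11310 c [758.8 205.6] size 208.1 314.8 ang 5.82 zmed 0.1151 mean [0.7464 0.2299 0.115 ]
frontpanel top
side 1142 c [641.6 195. ] size 55.9 309.0 ang 2.11 zmed 0.0997 mean [0.6292 0.2151 0.0995]
handle
side 1064 c [618.5 197.1] size 82.7 305.8 ang 0.03 zmed 0.0813 mean [0.6135 0.2208 0.0805]
divtop
side 242 c [ 523.3 -139.4] size 13.2 142.2 ang 80.11 zmed 0.0686 mean [ 0.5242 -0.1388  0.0681]
bob
side 142 c [ 498.3 -447. ] size 44.9 49.1 ang 1.52 zmed 0.0503 mean [ 0.4977 -0.4446  0.05  ]
yel
side 174 c [ 413.9 -426.9] size 44.0 49.1 ang 12.44 zmed 0.0496 mean [ 0.4128 -0.4231  0.0486]
cone
side 308 c [ 549.7 -340.6] size 67.2 66.6 ang 58.65 zmed 0.0703 mean [ 0.5492 -0.3378  0.0701]
weight
side 194 c [ 387.8 -147.4] size 38.4 35.2 ang 8.35 zmed 0.0206 mean [ 0.3873 -0.1478  0.0224]
sc
side 274 c [ 409.7 -300.7] size 130.2 78.3 ang 49.3 zmed 0.0095 mean [ 0.4122 -0.3001  0.0095]
table z 0.00035815905086267197
```

View pics/c.png

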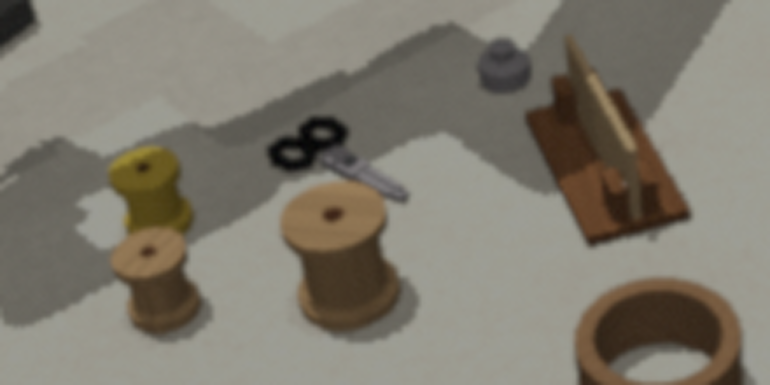

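The crop shows the pale wooden small bobbin at scene (115,260), with the yellow one at (112,235) behind it and the cone at (167,252). The wooden one at world (0.498,-0.448) is the target. Next I refine the cabinet pose and the divider.

```bash
cat > m2.py <<'E'
from h import *
P={n:np.load(n+".npy").reshape(-1,3) for n in("scene","side")}
for n,w in P.items():
    s=w[(abs(w[:,2]-.115)<.004)&(w[:,0]>.6)&(w[:,0]<.9)&(abs(w[:,1]-.2)<.25)]
    for it in range(2):
        yaw=np.radians(5.4) if it==0 else yaw+a
        R=np.array([[np.cos(yaw),-np.sin(yaw)],[np.sin(yaw),np.cos(yaw)]])
        q=s[:,:2]@R; fr=[];ys=np.arange(q[:,1].min()+.02,q[:,1].max()-.02,.01)
        for y in ys:
            b=q[abs(q[:,1]-y)<.006]; fr.append(np.percentile(b[:,0],1) if len(b)>5 else np.nan)
        fr=np.array(fr);ok=np.isfinite(fr); ok&=abs(fr-np.nanmedian(fr))<.006
        k=np.polyfit(ys[ok],fr[ok],1); a=-np.arctan(k[0])
    f=np.median(fr[ok])
    lo,hi=np.percentile(q[:,1],[.3,99.7])
    # frame: front top edge at x=-.095
    o=R@np.array([f+.095,(lo+hi)/2])
    print(n,"yaw",np.degrees(yaw).round(2),"resid",np.degrees(a).round(2),"width",(hi-lo).round(4),"depth",(np.percentile(q[:,0],99.7)-f).round(4),"origin",o.round(4))
    c=(w[:,:2]-o)@R
    h=w[:,2]
    m=(h>.062)&(h<.095)&(c[:,0]>-.18)&(c[:,0]<-.125)&(abs(c[:,1])<.1)
    print(" handle",m.sum(),"x",np.percentile(c[m,0],[2,50,98]).round(4),"y",np.percentile(c[m,1],[1,99]).round(4),"z",np.percentile(h[m],[50,98]).round(4))
    m=(abs(h-.1)<.003)&(c[:,0]>-.13)&(c[:,0]<-.08)&(abs(c[:,1])<.17)
    print(" panel top x",np.percentile(c[m,0],[3,97]).round(4),"y",np.percentile(c[m,1],[1,99]).round(4))
    m=(abs(h-.0695)<.0035)&(w[:,0]>.42)&(w[:,0]<.65)&(abs(w[:,1]+.15)<.1)
    d=w[m]; v=cv2.fitLine((d[:,:2]*1000).astype(np.float32),cv2.DIST_HUBER,0,.01,.01).ravel(); t=((d[:,:2]*1000)-v[2:])@v[:2]
    print(" div",m.sum(),"yaw",np.degrees(np.arctan2(v[1],v[0])).round(2),"mid",(v[2:]+v[:2]*(t.min()+t.max())/2).round(1),"len",np.ptp(t).round(1))
E
python3 m2.py
```

```text
scene yaw 5.59 resid 0.01 width 0.31 depth 0.2027 origin [0.7546 0.2028]
 handle 187 x [-0.1707 -0.1635 -0.1529] y [-0.0634  0.0601] z [0.0818 0.086 ]
 panel top x [-0.1293 -0.1145] y [-0.1539  0.1488]
 div 107 yaw -9.2 mid [ 524.4 -142.2] len 141.4
side yaw 5.53 resid 0.01 width 0.309 depth 0.2036 origin [0.7519 0.2058]
 handle 906 x [-0.1697 -0.1302 -0.1284] y [-0.0952  0.0959] z [0.0814 0.0939]
 panel top x [-0.1295 -0.095 ] y [-0.1487  0.1533]
 div 170 yaw -9.57 mid [ 523.4 -138.7] len 142.2
```

```bash
cat > go.py <<'E'
# usage: python3 go.py x y z yaw : shift (mm, present tool axes) and roll (rad) to the wanted TCP pose
import sys; from h import *
s=bot.read_state();R=np.array(s["tcp_rot"])
x,y,z,yaw=map(float,sys.argv[1:])
d=R.T@(np.array([x,y,z])-s["position"])*1000
cy=np.degrees(np.arctan2(R[1,0],R[0,0])); r=-np.radians((yaw-cy+180)%360-180)
a=np.radians(yaw);w=np.array([x,y,z])-s["position"]
d2=np.array([w[0]*np.cos(a)+w[1]*np.sin(a),w[0]*np.sin(a)-w[1]*np.cos(a),-w[2]])*1000
print("t",round(s["time_s"],2),"pos",np.round(s["position"],4),"yaw",cy.round(2),"shift now",d.round(1),"roll",r.round(4),"shift after roll",d2.round(1),"op",round(s["opening"],3),"gf",round(s["grasp_force"],1),"F",np.round(s["force"],1))
E
cat > /dev/null
```

Emit:
move_arm(
  increments=[
    {"xyz": [30.6, -26.6, 1], "roll": 0, "grip": 29},
    {"xyz": [30.6, -26.6, 1], "roll": 0, "grip": 29},
    {"xyz": [30.6, -26.6, 1], "roll": 0, "grip": 29},
    {"xyz": [30.6, -26.6, 1], "roll": 0, "grip": 29},
    {"xyz": [30.6, -26.6, 1], "roll": 0, "grip": 29},
  ],
)

```text
time_s: 1.32
position: [0.3554, -0.3717, 0.2176]
tcp_rot: [[0.897, 0.442, 0.0], [0.442, -0.897, -0.0], [0.0, 0.0, -1.0]]
force: [0.8, -0.4, -0.8]
opening: 0.704
grasp_force: 0.0
```

Emit:
move_arm(
  increments=[
    {"xyz": [30.6, -26.6, 1], "roll": 0, "grip": 29},
    {"xyz": [30.6, -26.6, 1], "roll": 0, "grip": 29},
    {"xyz": [30.6, -26.6, 1], "roll": 0, "grip": 29},
    {"xyz": [30.6, -26.6, 1], "roll": 0, "grip": 29},
    {"xyz": [30.6, -26.6, 1], "roll": 0, "grip": 29},
  ],
)

```text
time_s: 1.73
position: [0.4339, -0.1846, 0.2129]
tcp_rot: [[0.897, 0.442, 0.001], [0.442, -0.897, -0.001], [0.0, 0.001, -1.0]]
force: [1.3, 0.1, 0.3]
opening: 0.338
grasp_force: 0.0
```

Emit:
move_arm(
  increments=[
    {"xyz": [30.6, -26.6, 1], "roll": 0, "grip": 29},
    {"xyz": [30.6, -26.6, 1], "roll": 0, "grip": 29},
    {"xyz": [30.6, -26.6, 1], "roll": 0, "grip": 29},
    {"xyz": [30.6, -26.6, 1], "roll": 0, "grip": 29},
    {"xyz": [30.6, -26.6, 1], "roll": 0, "grip": 29},
  ],
)

```text
time_s: 2.15
position: [0.5122, 0.0027, 0.2078]
tcp_rot: [[0.897, 0.443, 0.001], [0.443, -0.897, -0.0], [0.0, 0.001, -1.0]]
force: [0.6, -0.6, 0.1]
opening: 0.293
grasp_force: 0.0
```

Emit:
move_arm(
  increments=[
    {"xyz": [30.6, -26.6, 1], "roll": 0, "grip": 29},
    {"xyz": [30.6, -26.6, 1], "roll": 0, "grip": 29},
    {"xyz": [30.6, -26.6, 1], "roll": 0, "grip": 29},
    {"xyz": [30.6, -26.6, 1], "roll": 0, "grip": 29},
    {"xyz": [30.6, -26.6, 1], "roll": 0, "grip": 29},
  ],
)

```text
time_s: 2.57
position: [0.5904, 0.1898, 0.2026]
tcp_rot: [[0.896, 0.443, 0.0], [0.443, -0.896, -0.0], [0.0, 0.0, -1.0]]
force: [0.2, -0.4, -0.3]
opening: 0.294
grasp_force: 0.0
```

Emit:
move_arm(
  increments=[
    {"xyz": [0, 0, 0], "roll": -0.121, "grip": 29},
    {"xyz": [0, 0, 0], "roll": -0.121, "grip": 29},
    {"xyz": [0, 0, 0], "roll": -0.121, "grip": 29},
    {"xyz": [0, 0, 0], "roll": -0.121, "grip": 29},
    {"xyz": [0, 0, 0], "roll": -0.121, "grip": 29},
  ],
)

```text
time_s: 2.98
position: [0.5899, 0.188, 0.2025]
tcp_rot: [[0.48, 0.877, -0.0], [0.877, -0.48, -0.0], [-0.0, -0.0, -1.0]]
force: [-0.0, 0.5, -0.0]
opening: 0.291
grasp_force: 0.0
```

Emit:
move_arm(
  increments=[
    {"xyz": [0, 0, 0], "roll": -0.121, "grip": 29},
    {"xyz": [0, 0, 0], "roll": -0.121, "grip": 29},
    {"xyz": [0, 0, 0], "roll": -0.121, "grip": 29},
    {"xyz": [0, 0, 0], "roll": -0.121, "grip": 29},
    {"xyz": [0, 0, 0], "roll": -0.121, "grip": 29},
  ],
)

```text
time_s: 3.4
position: [0.5899, 0.1877, 0.2026]
tcp_rot: [[-0.104, 0.995, 0.0], [0.995, 0.104, 0.0], [0.0, 0.0, -1.0]]
force: [0.7, 0.6, 0.7]
opening: 0.289
grasp_force: 0.0
```

```bash
python3 - <<'E'
from h import *
p,w,M=cloud("wrist"); save(p,"w1.png"); print(bot.read_state()["joint_positions"].round(1))
for n in("handle","cabinet"):
    for r in bot.spot_in(n,"wrist"): print(n,r["conf"],(M[:3,:3]@np.array(r["at"])+M[:3,3]).round(4))
o=np.array([.7533,.2043]);a=np.radians(5.56);R=np.array([[np.cos(a),-np.sin(a)],[np.sin(a),np.cos(a)]])
q=w.reshape(-1,3);c=(q[:,:2]-o)@R;h=q[:,2]
m=(h>.07)&(h<.092)&(c[:,0]>-.19)&(c[:,0]<-.135)&(abs(c[:,1])<.1)
print(m.sum(),np.percentile(c[m,0],[2,50,98]),np.percentile(c[m,1],[2,98]),np.percentile(h[m],[50,98]))
E
python3 go.py .590 .1884 .2 95.56
```

```text
[ 7.3 31.  84.2 -0.  64.8  1.1]
handle 0.7 [0.628  0.2483 0.0821]
cabinet 0.75 [0.7017 0.264  0.1166]
2012 [-0.16939052 -0.16310095 -0.13852103] [-0.04932055  0.06158271] [0.08309988 0.08526194]
t 3.55 pos [0.5899 0.1877 0.2026] yaw 95.45 shift now [0.7 0.1 2.6] roll -0.002 shift after roll [0.7 0.1 2.6] op 0.294 gf 0.0 F [-0.1  0.4  0.4]
```

View pics/w1.png

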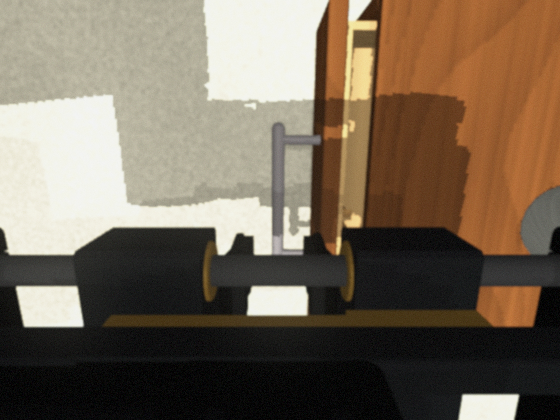

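The wrist view shows the bar (column 280) midway between the open fingers (235–325), so I go down, grip, and pull. The drawer already stands about 19 mm out.

Emit:
move_arm(
  increments=[
    {"xyz": [1, 0, 35], "roll": 0, "grip": 29},
    {"xyz": [0, 0, 35], "roll": 0, "grip": 29},
    {"xyz": [0, 0, 35], "roll": 0, "grip": 29},
    {"xyz": [0, 0, 20], "roll": 0, "grip": 29},
    {"xyz": [0, 0, 14], "roll": 0, "grip": 29},
  ],
)

```text
time_s: 3.97
position: [0.5881, 0.1884, 0.0606]
tcp_rot: [[-0.095, 0.996, -0.004], [0.996, 0.095, -0.001], [-0.0, -0.005, -1.0]]
force: [0.9, -0.1, -0.4]
opening: 0.289
grasp_force: 0.0
```

Emit:
move_arm(
  increments=[
    {"xyz": [0, 0, 0], "roll": 0, "grip": 0},
    {"xyz": [0, 0, 0], "roll": 0, "grip": 0},
    {"xyz": [0, 0, 0], "roll": 0, "grip": 0},
  ],
)

```text
time_s: 4.22
position: [0.5905, 0.1888, 0.0645]
tcp_rot: [[-0.097, 0.995, 0.001], [0.995, 0.097, 0.0], [0.0, 0.001, -1.0]]
force: [-1.9, -0.2, -1.0]
opening: 0.142
grasp_force: 1.0
```

Emit:
move_arm(
  increments=[
    {"xyz": [0, -5, 0], "roll": 0, "grip": 0},
    {"xyz": [0, -10, 0], "roll": 0, "grip": 0},
    {"xyz": [0, -15, 0], "roll": 0, "grip": 0},
    {"xyz": [0, -15, 0], "roll": 0, "grip": 0},
    {"xyz": [0, -15, 0], "roll": 0, "grip": 0},
  ],
)

```text
time_s: 4.63
position: [0.5317, 0.1831, 0.0647]
tcp_rot: [[-0.097, 0.995, 0.006], [0.995, 0.097, 0.001], [0.0, 0.006, -1.0]]
force: [3.5, 0.7, -6.5]
opening: 0.116
grasp_force: 30.0
```

Emit:
move_arm(
  increments=[
    {"xyz": [0, -15, 0], "roll": 0, "grip": 0},
    {"xyz": [0, -15, 0], "roll": 0, "grip": 0},
    {"xyz": [0, -15, 0], "roll": 0, "grip": 0},
    {"xyz": [0, -15, 0], "roll": 0, "grip": 0},
    {"xyz": [0, -13, 0], "roll": 0, "grip": 0},
  ],
)

```text
time_s: 5.05
position: [0.4585, 0.1761, 0.0647]
tcp_rot: [[-0.097, 0.995, 0.005], [0.995, 0.097, 0.001], [0.001, 0.005, -1.0]]
force: [2.6, 1.8, -7.7]
opening: 0.112
grasp_force: 30.0
```

Emit:
move_arm(
  increments=[
    {"xyz": [0, 0, 0], "roll": 0, "grip": 0},
    {"xyz": [0, 0, 0], "roll": 0, "grip": 29},
    {"xyz": [0, 0, 0], "roll": 0, "grip": 29},
    {"xyz": [0, 0, 0], "roll": 0, "grip": 29},
  ],
)

```text
time_s: 5.38
position: [0.4595, 0.1758, 0.0643]
tcp_rot: [[-0.098, 0.995, 0.004], [0.995, 0.098, 0.0], [-0.0, 0.004, -1.0]]
force: [0.3, -1.3, -0.4]
opening: 0.246
grasp_force: 0.0
```

Emit:
move_arm(
  increments=[
    {"xyz": [0, 0, -15], "roll": 0, "grip": 29},
    {"xyz": [0, 0, -40], "roll": 0, "grip": 29},
    {"xyz": [0, 0, -40], "roll": 0, "grip": 29},
    {"xyz": [0, 0, -40], "roll": 0, "grip": 40},
    {"xyz": [0, 0, -40], "roll": 0, "grip": 40},
  ],
)

```text
time_s: 5.8
position: [0.4584, 0.1755, 0.2409]
tcp_rot: [[-0.097, 0.995, 0.002], [0.995, 0.097, 0.0], [-0.0, 0.002, -1.0]]
force: [1.3, 0.3, 0.5]
opening: 0.359
grasp_force: 0.0
```

Emit:
move_arm(
  increments=[
    {"xyz": [-41, 0, -5], "roll": 0, "grip": 40},
    {"xyz": [-41, 0, -5], "roll": 0, "grip": 40},
    {"xyz": [-41, 0, -5], "roll": 0, "grip": 40},
    {"xyz": [-41, 0, 0], "roll": 0, "grip": 40},
    {"xyz": [-41, 0, 0], "roll": 0, "grip": 40},
  ],
)

```text
time_s: 6.22
position: [0.4788, -0.0307, 0.2549]
tcp_rot: [[-0.098, 0.995, 0.004], [0.995, 0.098, -0.001], [-0.002, 0.004, -1.0]]
force: [0.8, 0.5, 0.0]
opening: 0.398
grasp_force: 0.0
```

```bash
cat > m3.py <<'E'
from h import *
# drawer in cabinet frame
for n in("scene","side","wrist"):
    p,w,M=cloud(n); np.save(n+"2.npy",w); cv2.imwrite(n+"2.png",p[...,::-1])
    o=np.array([.7533,.2043]);a=np.radians(5.56);R=np.array([[np.cos(a),-np.sin(a)],[np.sin(a),np.cos(a)]])
    q=w.reshape(-1,3);c=(q[:,:2]-o)@R;h=q[:,2]
    def show(t,m):
        if m.sum()>20: print(n,t,m.sum(),"x",np.percentile(c[m,0],[2,50,98]).round(4),"y",np.percentile(c[m,1],[2,50,98]).round(4),"z",np.median(h[m]).round(4))
    Y=abs(c[:,1])<.16
    show("panel",(abs(h-.1)<.003)&(c[:,0]>-.29)&(c[:,0]<-.2)&Y)
    show("floor",(abs(h-.022)<.003)&(c[:,0]>-.25)&(c[:,0]<-.1)&Y)
    show("left wall",(abs(h-.086)<.003)&(c[:,0]>-.22)&(c[:,0]<-.11)&(c[:,1]>.12)&(c[:,1]<.16))
    show("right wall",(abs(h-.086)<.003)&(c[:,0]>-.22)&(c[:,0]<-.11)&(c[:,1]<-.12)&(c[:,1]>-.16))
    show("back wall",(abs(h-.086)<.003)&(c[:,0]>-.13)&(c[:,0]<-.05)&(abs(c[:,1])<.12))
    show("ribs back",(h>.03)&(h<.09)&(c[:,0]>-.115)&(c[:,0]<-.103)&(abs(c[:,1]+.024)<.05))
E
python3 m3.py; python3 go.py .5235 -.1405 .2 -9.4; cp side2.png pics/d.png
```

```text
scene panel 395 x [-0.2647 -0.2546 -0.2479] y [-0.1493 -0.012   0.1447] z 0.1002
scene floor 923 x [-0.2457 -0.215  -0.1443] y [-0.1409  0.0213  0.1328] z 0.0228
scene left wall 73 x [-0.2175 -0.1684 -0.1272] y [0.1304 0.135  0.1417] z 0.0859
scene right wall 95 x [-0.2181 -0.1641 -0.1149] y [-0.1419 -0.1389 -0.1334] z 0.0862
side panel 972 x [-0.2647 -0.2577 -0.2503] y [-0.1411  0.0276  0.1501] z 0.1
side floor 5163 x [-0.2251 -0.1647 -0.103 ] y [-0.1304 -0.0042  0.1398] z 0.0222
side left wall 236 x [-0.2175 -0.1654 -0.1131] y [0.1337 0.138  0.1416] z 0.0858
side right wall 146 x [-0.2157 -0.1627 -0.1123] y [-0.1407 -0.1354 -0.1318] z 0.0857
side back wall 304 x [-0.0947 -0.0917 -0.0884] y [-0.1101  0.0176  0.1158] z 0.086
wrist panel 2172 x [-0.2633 -0.2563 -0.2489] y [-0.1496 -0.0956 -0.0481] z 0.1006
wrist floor 12920 x [-0.2294 -0.1659 -0.1026] y [-0.1291 -0.0741 -0.0244] z 0.0228
wrist right wall 748 x [-0.2173 -0.1686 -0.1125] y [-0.14   -0.1372 -0.1344] z 0.0868
wrist back wall 828 x [-0.0932 -0.0906 -0.0863] y [-0.1186 -0.0793 -0.0441] z 0.0866
t 6.37 pos [ 0.4792 -0.0318  0.2542] yaw 95.26 shift now [-112.2   34.    54.4] roll 1.8266 shift after roll [ 61.4 100.   54.2] op 0.397 gf 0.0 F [-0.   0.8 -0.5]
```

View pics/d.png

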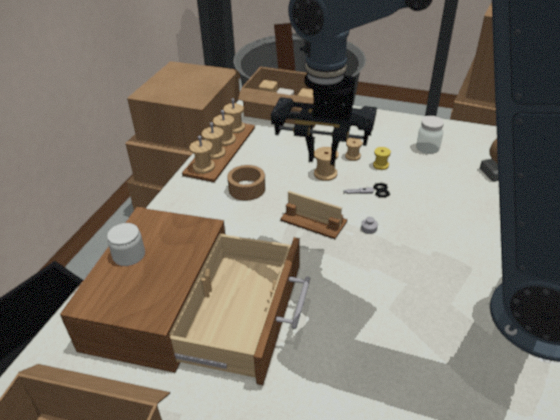

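The side picture shows the drawer out, with grooves visible on the back wall near (207,283). Joint is about 0.154. Next I go over the divider.

Emit:
move_arm(
  increments=[
    {"xyz": [-38, 11, 10], "roll": 0, "grip": 40},
    {"xyz": [-38, 11, 10], "roll": 0, "grip": 40},
    {"xyz": [-36, 12, 10], "roll": 0, "grip": 40},
    {"xyz": [0, 0, 0], "roll": 0.122, "grip": 40},
    {"xyz": [0, 0, 0], "roll": 0.122, "grip": 40},
  ],
)

```text
time_s: 6.78
position: [0.5235, -0.1374, 0.2227]
tcp_rot: [[0.153, 0.988, -0.0], [0.988, -0.153, 0.001], [0.0, -0.0, -1.0]]
force: [-0.1, 0.8, -0.2]
opening: 0.405
grasp_force: 0.0
```

Emit:
move_arm(
  increments=[
    {"xyz": [0, 0, 0], "roll": 0.122, "grip": 40},
    {"xyz": [0, 0, 0], "roll": 0.122, "grip": 40},
    {"xyz": [0, 0, 0], "roll": 0.122, "grip": 40},
    {"xyz": [0, 0, 0], "roll": 0.122, "grip": 40},
    {"xyz": [0, 0, 0], "roll": 0.122, "grip": 40},
  ],
)

```text
time_s: 7.2
position: [0.5229, -0.135, 0.2236]
tcp_rot: [[0.689, 0.725, 0.0], [0.725, -0.689, 0.0], [0.0, 0.0, -1.0]]
force: [-0.0, -0.2, 0.3]
opening: 0.398
grasp_force: 0.0
```

Emit:
move_arm(
  increments=[
    {"xyz": [0, 0, 0], "roll": 0.122, "grip": 40},
    {"xyz": [0, 0, 0], "roll": 0.122, "grip": 40},
    {"xyz": [0, 0, 0], "roll": 0.122, "grip": 40},
    {"xyz": [0, 0, 0], "roll": 0.122, "grip": 40},
    {"xyz": [0, 0, 0], "roll": 0.122, "grip": 40},
  ],
)

```text
time_s: 7.62
position: [0.5229, -0.1349, 0.2237]
tcp_rot: [[0.98, 0.199, 0.0], [0.199, -0.98, 0.0], [0.0, -0.0, -1.0]]
force: [-0.8, -0.7, 0.3]
opening: 0.4
grasp_force: 0.0
```

Emit:
move_arm(
  increments=[
    {"xyz": [0, 0, 0], "roll": 0.122, "grip": 40},
    {"xyz": [0, 0, 0], "roll": 0.122, "grip": 40},
    {"xyz": [0, 0, 0], "roll": 0.119, "grip": 40},
    {"xyz": [0, 0, 0], "roll": 0, "grip": 40},
  ],
)

```text
time_s: 7.95
position: [0.5228, -0.1351, 0.2237]
tcp_rot: [[0.987, -0.158, 0.0], [-0.158, -0.987, 0.0], [0.0, -0.0, -1.0]]
force: [-0.7, -0.0, 0.0]
opening: 0.402
grasp_force: 0.0
```

```bash
cat > m4.py <<'E'
from h import *
p,w,M=cloud("wrist"); cv2.imwrite("wd.png",p[...,::-1])
w=w.reshape(-1,3);h=w[:,2]
m=(abs(h-.070)<.004)&(w[:,0]>.42)&(w[:,0]<.65)&(abs(w[:,1]+.14)<.05)
d=w[m]; v=cv2.fitLine((d[:,:2]*1000).astype(np.float32),cv2.DIST_HUBER,0,.01,.01).ravel(); v[:2]*=np.sign(v[0]); t=((d[:,:2]*1000)-v[2:])@v[:2]
print(m.sum(),"yaw",np.degrees(np.arctan2(v[1],v[0])).round(2),"z",np.median(d[:,2]),"far end",(v[2:]+v[:2]*np.percentile(t,99.5)).round(1),"near",(v[2:]+v[:2]*t.min()).round(1),"mid from far",(v[2:]+v[:2]*(np.percentile(t,99.5)-71)).round(1))
E
python3 m4.py; python3 go.py .5239 -.1405 .045 -9.4
```

```text
868 yaw -9.23 z 0.07082744359033794 far end [ 594.6 -153. ] near [ 460.8 -131.2] mid from far [ 524.5 -141.6]
t 8.0 pos [ 0.5228 -0.1352  0.2236] yaw -8.83 shift now [  1.9   5.1 178.6] roll 0.01 shift after roll [  2.    5.  178.6] op 0.399 gf 0.0 F [0.5 1.5 0.3]
```

Emit:
move_arm(
  increments=[
    {"xyz": [2.3, 5.7, 20], "roll": 0.008, "grip": 40},
    {"xyz": [0, 0, 40], "roll": 0, "grip": 40},
    {"xyz": [0, 0, 40], "roll": 0, "grip": 40},
    {"xyz": [0, 0, 40], "roll": 0, "grip": 40},
    {"xyz": [0, 0, 20], "roll": 0, "grip": 40},
  ],
)

```text
time_s: 8.42
position: [0.5217, -0.1407, 0.0598]
tcp_rot: [[0.987, -0.161, -0.005], [-0.161, -0.987, 0.003], [-0.006, -0.002, -1.0]]
force: [-0.3, 0.5, -0.3]
opening: 0.399
grasp_force: 0.0
```

Emit:
move_arm(
  increments=[
    {"xyz": [0, 0, 18], "roll": 0, "grip": 40},
    {"xyz": [0, 0, 0], "roll": 0, "grip": 30},
    {"xyz": [0, 0, 0], "roll": 0, "grip": 0},
    {"xyz": [0, 0, 0], "roll": 0, "grip": 0},
    {"xyz": [0, 0, 0], "roll": 0, "grip": 0},
  ],
)

```text
time_s: 8.83
position: [0.525, -0.1428, 0.0471]
tcp_rot: [[0.986, -0.164, 0.003], [-0.164, -0.986, -0.001], [0.003, 0.001, -1.0]]
force: [0.5, -0.1, 0.4]
opening: 0.182
grasp_force: 0.0
```

Emit:
move_arm(
  increments=[
    {"xyz": [0, 0, 0], "roll": 0, "grip": 0},
    {"xyz": [0, 0, 0], "roll": 0, "grip": 0},
    {"xyz": [0, 0, 0], "roll": 0, "grip": 0},
  ],
)

```text
time_s: 9.08
position: [0.5247, -0.1423, 0.0469]
tcp_rot: [[0.986, -0.166, 0.003], [-0.166, -0.986, -0.0], [0.003, -0.0, -1.0]]
force: [0.6, 2.6, 6.9]
opening: 0.069
grasp_force: 30.0
```

```bash
python3 go.py .5242 -.1412 .045 -9.3
```

```text
t 9.08 pos [ 0.5247 -0.1423  0.0469] yaw -9.53 shift now [-0.7 -1.   1.9] roll -0.004 shift after roll [-0.6 -1.   1.9] op 0.069 gf 30.0 F [0.6 2.6 6.9]
```

Emit:
move_arm(
  increments=[
    {"xyz": [0, 0, -10], "roll": 0, "grip": 0},
    {"xyz": [0, 0, -20], "roll": 0, "grip": 0},
    {"xyz": [0, 0, -35], "roll": 0, "grip": 0},
    {"xyz": [0, 0, -35], "roll": 0, "grip": 0},
    {"xyz": [0, 0, -33], "roll": 0, "grip": 0},
  ],
)

```text
time_s: 9.5
position: [0.5231, -0.1426, 0.1806]
tcp_rot: [[0.986, -0.165, -0.001], [-0.165, -0.986, -0.0], [-0.001, 0.001, -1.0]]
force: [0.2, -0.4, -0.2]
opening: 0.063
grasp_force: 30.0
```

Emit:
move_arm(
  increments=[
    {"xyz": [0, 0, 0], "roll": -0.088, "grip": 0},
    {"xyz": [0, 0, 0], "roll": -0.088, "grip": 0},
    {"xyz": [0, 0, 0], "roll": -0.087, "grip": 0},
    {"xyz": [0, 0, 0], "roll": 0, "grip": 0},
  ],
)

```text
time_s: 9.83
position: [0.5233, -0.1427, 0.1795]
tcp_rot: [[0.995, 0.098, 0.0], [0.098, -0.995, -0.001], [0.0, 0.001, -1.0]]
force: [-0.2, -0.7, -0.6]
opening: 0.06
grasp_force: 30.0
```

```bash
python3 go.py .5884 .1641 .18 5.56
```

```text
t 9.83 pos [ 0.5233 -0.1427  0.1795] yaw 5.64 shift now [  94.9 -298.9   -0.8] roll 0.0013 shift after roll [  94.5 -299.    -0.5] op 0.06 gf 30.0 F [-0.2 -0.7 -0.6]
```

Emit:
move_arm(
  increments=[
    {"xyz": [11.9, -37.3, 0], "roll": 0, "grip": 0},
    {"xyz": [11.9, -37.3, 0], "roll": 0, "grip": 0},
    {"xyz": [11.9, -37.3, 0], "roll": 0, "grip": 0},
    {"xyz": [11.9, -37.3, 0], "roll": 0, "grip": 0},
  ],
)

```text
time_s: 10.17
position: [0.5565, 0.0116, 0.1788]
tcp_rot: [[0.996, 0.093, -0.0], [0.093, -0.996, -0.0], [-0.0, 0.0, -1.0]]
force: [-0.2, -0.7, -0.8]
opening: 0.067
grasp_force: 30.0
```

Emit:
move_arm(
  increments=[
    {"xyz": [11.9, -37.3, 0], "roll": 0, "grip": 0},
    {"xyz": [11.9, -37.3, 0], "roll": 0, "grip": 0},
    {"xyz": [11.9, -37.3, 0], "roll": 0, "grip": 0},
    {"xyz": [11.9, -37.3, 0], "roll": 0, "grip": 0},
    {"xyz": [0, 0, 0], "roll": 0, "grip": 0},
  ],
)

```text
time_s: 10.58
position: [0.5905, 0.1704, 0.1789]
tcp_rot: [[0.995, 0.1, 0.003], [0.1, -0.995, 0.003], [0.003, -0.003, -1.0]]
force: [-0.2, -0.2, -0.6]
opening: 0.067
grasp_force: 30.0
```

```bash
cat > m5.py <<'E'
from h import *
o=np.array([.7533,.2043]);a=np.radians(5.56);R=np.array([[np.cos(a),-np.sin(a)],[np.sin(a),np.cos(a)]])
s=bot.read_state(); print("tcp in cab",((s["position"][:2]-o)@R).round(4),s["position"][2].round(4))
for n in("wrist","scene","side"):
    p,w,M=cloud(n); cv2.imwrite(n+"5.png",p[...,::-1])
    q=w.reshape(-1,3);c=(q[:,:2]-o)@R;h=q[:,2]
    def show(t,m):
        if m.sum()>8: print(n,t,m.sum(),"x",np.percentile(c[m,0],[1,50,99]).round(4),"y",np.percentile(c[m,1],[1,50,99]).round(4),"z",np.percentile(h[m],[1,99]).round(4))
    zb=s["position"][2]-.037
    dv=(h>zb-.004)&(h<zb+.064)&(c[:,0]>-.26)&(c[:,0]<-.08)&(abs(c[:,1]+.024)<.02)
    show("divider",dv)
    show("divider ends",dv&(abs(c[:,0]+.168)>.055)); 
    show("back wall top",(abs(h-.086)<.003)&(c[:,0]>-.13)&(c[:,0]<-.05)&(abs(c[:,1])<.12))
    for lo,hi,t in((-.0925,-.0,"x"),):
        pass
    show("back ribs",(h>.03)&(h<.084)&(c[:,0]>-.108)&(c[:,0]<-.098)&(abs(c[:,1]+.024)<.04))
    show("front ribs",(h>.03)&(h<.084)&(c[:,0]>-.239)&(c[:,0]<-.229)&(abs(c[:,1]+.024)<.04))
E
python3 m5.py; cp wrist5.png pics/e.png
```

```text
tcp in cab [-0.1653 -0.018 ] 0.1789
wrist divider 3089 x [-0.1853 -0.1406 -0.0956] y [-0.0295 -0.0188 -0.008 ] z [0.1808 0.2046]
wrist divider ends 649 x [-0.1128 -0.1035 -0.0949] y [-0.0215 -0.0188 -0.0159] z [0.2014 0.2042]
wrist back wall top 18 x [-0.1008 -0.0984 -0.0951] y [-0.0374 -0.0128 -0.0113] z [0.083  0.0836]
wrist back ribs 96 x [-0.101  -0.0995 -0.098 ] y [-0.0401 -0.0327 -0.0097] z [0.0509 0.0833]
scene divider 978 x [-0.2369 -0.1558 -0.0968] y [-0.0349 -0.0244 -0.0166] z [0.1429 0.2046]
scene divider ends 235 x [-0.2388 -0.1073 -0.0959] y [-0.0276 -0.0239 -0.0182] z [0.1423 0.2029]
scene front ribs 76 x [-0.2386 -0.2362 -0.232 ] y [-0.0398 -0.0243 -0.0104] z [0.0323 0.0829]
side divider 1184 x [-0.2398 -0.197  -0.101 ] y [-0.0271 -0.0204 -0.0171] z [0.1412 0.2029]
side divider ends 304 x [-0.2401 -0.2301 -0.0985] y [-0.0268 -0.0205 -0.0176] z [0.1411 0.2031]
side back wall top 253 x [-0.0948 -0.0917 -0.0882] y [-0.0707  0.0318  0.1182] z [0.0833 0.0886]
side back ribs 112 x [-0.1034 -0.1013 -0.098 ] y [-0.0354 -0.0266 -0.0096] z [0.032  0.0829]
side front ribs 31 x [-0.2387 -0.2365 -0.2343] y [-0.0351 -0.0298 -0.0082] z [0.062  0.0828]
```

View pics/e.png

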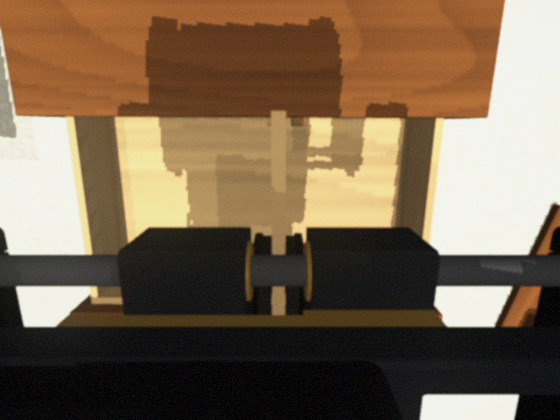

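Emit:
move_arm(
  increments=[
    {"xyz": [-1.7, 5.5, 0], "roll": 0, "grip": 0},
    {"xyz": [0, 0, 20], "roll": 0, "grip": 0},
    {"xyz": [0, 0, 12], "roll": 0, "grip": 0},
    {"xyz": [0, 0, 0], "roll": 0, "grip": 0},
  ],
)

```text
time_s: 11.07
position: [0.5861, 0.1554, 0.1442]
tcp_rot: [[0.996, 0.093, -0.006], [0.093, -0.996, -0.001], [-0.006, 0.0, -1.0]]
force: [-0.6, -0.3, -1.2]
opening: 0.066
grasp_force: 30.0
```

```bash
python3 m5.py | grep -v "wall top"
```

```text
tcp in cab [-0.1711 -0.0325] 0.1442
wrist divider 5329 x [-0.1901 -0.1111 -0.0804] y [-0.0434 -0.0322 -0.0049] z [0.1107 0.1695]
wrist divider ends 2727 x [-0.1122 -0.0895 -0.0803] y [-0.0436 -0.028  -0.0044] z [0.1098 0.1686]
wrist back ribs 126 x [-0.1015 -0.0998 -0.0982] y [-0.0399 -0.0161 -0.0092] z [0.0341 0.0828]
scene divider 923 x [-0.2404 -0.1505 -0.0824] y [-0.0435 -0.0354 -0.0091] z [0.1097 0.1697]
scene divider ends 265 x [-0.2438 -0.1065 -0.0808] y [-0.0415 -0.0348 -0.0048] z [0.1095 0.1692]
scene front ribs 78 x [-0.239  -0.2358 -0.2315] y [-0.0383 -0.0225 -0.0111] z [0.0312 0.0825]
side divider 1179 x [-0.2416 -0.1951 -0.0821] y [-0.0367 -0.0289 -0.0069] z [0.1087 0.1705]
side divider ends 426 x [-0.242  -0.2257 -0.081 ] y [-0.0387 -0.0287 -0.0056] z [0.1051 0.1701]
side back ribs 116 x [-0.1037 -0.1014 -0.0981] y [-0.036  -0.0276 -0.0091] z [0.0307 0.0829]
side front ribs 33 x [-0.2388 -0.2368 -0.2346] y [-0.0377 -0.029  -0.0077] z [0.0612 0.0831]
```

```bash
python3 - <<'E'
from h import *
o=np.array([.7533,.2043]);a=np.radians(5.56);R=np.array([[np.cos(a),-np.sin(a)],[np.sin(a),np.cos(a)]])
for i in range(4):
    s=bot.read_state();print(s["time_s"],((s["position"][:2]-o)@R).round(4),s["position"][2].round(4),np.degrees(np.arctan2(s["tcp_rot"][1,0],s["tcp_rot"][0,0])).round(2)); bot.capture("side")
E
```

```text
11.2167 [-0.1683 -0.0315] 0.1471 5.42
11.2667 [-0.168  -0.0312] 0.1474 5.44
11.3167 [-0.1678 -0.0309] 0.1476 5.47
11.3667 [-0.1679 -0.0306] 0.1476 5.5
```

Emit:
move_arm(
  increments=[
    {"xyz": [0, -6.3, 0], "roll": 0, "grip": 0},
    {"xyz": [0, 0, 0], "roll": 0, "grip": 0},
    {"xyz": [0, 0, 0], "roll": 0, "grip": 0},
    {"xyz": [0, 0, 0], "roll": 0, "grip": 0},
    {"xyz": [0, 0, 0], "roll": 0, "grip": 0},
  ],
)

```text
time_s: 11.83
position: [0.5877, 0.1645, 0.1466]
tcp_rot: [[0.995, 0.097, -0.0], [0.097, -0.995, -0.0], [-0.0, 0.0, -1.0]]
force: [-0.2, -0.5, -0.4]
opening: 0.065
grasp_force: 30.0
```

```bash
python3 m5.py | grep -v "wall top"
```

```text
tcp in cab [-0.1686 -0.0235] 0.1466
wrist divider 5257 x [-0.1875 -0.1108 -0.0804] y [-0.0431 -0.0241 -0.0049] z [0.1138 0.172 ]
wrist divider ends 2704 x [-0.1123 -0.0898 -0.0803] y [-0.0435 -0.0241 -0.0045] z [0.1133 0.1714]
wrist back ribs 180 x [-0.1012 -0.0999 -0.098 ] y [-0.04   -0.0297 -0.0096] z [0.0666 0.0837]
scene divider 974 x [-0.2384 -0.1535 -0.0832] y [-0.0386 -0.0269 -0.0096] z [0.1111 0.172 ]
scene divider ends 269 x [-0.2412 -0.1043 -0.0818] y [-0.0424 -0.0264 -0.0057] z [0.111 0.17 ]
scene front ribs 78 x [-0.2388 -0.2363 -0.2326] y [-0.039  -0.0216 -0.0111] z [0.0304 0.0831]
side divider 1143 x [-0.2411 -0.1971 -0.082 ] y [-0.029  -0.0208 -0.0077] z [0.1089 0.1709]
side divider ends 384 x [-0.2415 -0.2277 -0.0806] y [-0.0295 -0.0207 -0.0057] z [0.1077 0.1707]
side back ribs 112 x [-0.1038 -0.1017 -0.0982] y [-0.0356 -0.0264 -0.0084] z [0.031  0.0826]
side front ribs 31 x [-0.2389 -0.2366 -0.2347] y [-0.0353 -0.0288 -0.0088] z [0.0604 0.0829]
```

Emit:
move_arm(
  increments=[
    {"xyz": [0, 0, 12], "roll": 0, "grip": 0},
    {"xyz": [0, 0, 10], "roll": 0, "grip": 0},
    {"xyz": [0, 0, 8], "roll": 0, "grip": 0},
    {"xyz": [0, 0, 8], "roll": 0, "grip": 0},
    {"xyz": [0, 0, 0], "roll": 0, "grip": 0},
  ],
)

```text
time_s: 12.4
position: [0.5861, 0.1641, 0.1058]
tcp_rot: [[0.995, 0.097, -0.005], [0.097, -0.995, -0.0], [-0.005, -0.0, -1.0]]
force: [0.3, 0.6, -0.4]
opening: 0.065
grasp_force: 30.0
```

Emit:
move_arm(
  increments=[
    {"xyz": [0, 0, 7], "roll": 0, "grip": 0},
    {"xyz": [0, 0, 7], "roll": 0, "grip": 0},
    {"xyz": [0, 0, 7], "roll": 0, "grip": 0},
    {"xyz": [0, 0, 0], "roll": 0, "grip": 0},
  ],
)

```text
time_s: 12.73
position: [0.5868, 0.1642, 0.0859]
tcp_rot: [[0.995, 0.097, -0.003], [0.097, -0.995, -0.0], [-0.003, 0.0, -1.0]]
force: [0.8, 0.6, -0.6]
opening: 0.064
grasp_force: 30.0
```

```bash
python3 go.py .5877 .1645 .059 5.56
```

```text
t 12.73 pos [0.5868 0.1642 0.0859] yaw 5.55 shift now [ 1.  -0.2 26.9] roll -0.0003 shift after roll [ 1.  -0.2 26.9] op 0.064 gf 30.0 F [ 0.8  0.6 -0.6]
```

Emit:
move_arm(
  increments=[
    {"xyz": [0, 0, 8], "roll": 0, "grip": 0},
    {"xyz": [0, 0, 8], "roll": 0, "grip": 0},
    {"xyz": [0, 0, 7], "roll": 0, "grip": 0},
    {"xyz": [0, 0, 4], "roll": 0, "grip": 0},
    {"xyz": [0, 0, 0], "roll": 0, "grip": 0},
  ],
)

```text
time_s: 13.15
position: [0.5874, 0.1643, 0.0595]
tcp_rot: [[0.995, 0.097, -0.001], [0.097, -0.995, -0.0], [-0.001, -0.0, -1.0]]
force: [-0.1, 0.0, 0.3]
opening: 0.065
grasp_force: 30.0
```

Emit:
move_arm(
  increments=[
    {"xyz": [0, 0, 0], "roll": 0, "grip": 0},
    {"xyz": [0, 0, 0], "roll": 0, "grip": 0},
  ],
)

```text
time_s: 13.32
position: [0.588, 0.1644, 0.0606]
tcp_rot: [[0.995, 0.097, 0.0], [0.097, -0.995, -0.0], [0.0, 0.0, -1.0]]
force: [0.2, -0.8, -0.7]
opening: 0.064
grasp_force: 30.0
```

Emit:
move_arm(
  increments=[
    {"xyz": [0, 0, 1], "roll": 0, "grip": 0},
    {"xyz": [0, 0, 0], "roll": 0, "grip": 30},
    {"xyz": [0, 0, 0], "roll": 0, "grip": 30},
    {"xyz": [0, 0, 0], "roll": 0, "grip": 30},
    {"xyz": [0, 0, 0], "roll": 0, "grip": 30},
  ],
)

```text
time_s: 13.73
position: [0.5879, 0.1644, 0.0597]
tcp_rot: [[0.995, 0.097, 0.0], [0.097, -0.995, 0.0], [0.0, -0.0, -1.0]]
force: [-0.4, -0.0, -0.2]
opening: 0.263
grasp_force: 0.0
```

Emit:
move_arm(
  increments=[
    {"xyz": [0, 0, -30], "roll": 0, "grip": 30},
    {"xyz": [0, 0, -41], "roll": 0, "grip": 30},
    {"xyz": [0, 0, -41], "roll": 0, "grip": 50},
    {"xyz": [0, 0, -38], "roll": 0, "grip": 100},
  ],
)

```text
time_s: 14.07
position: [0.5877, 0.1644, 0.2114]
tcp_rot: [[0.995, 0.097, 0.0], [0.097, -0.995, 0.0], [0.0, -0.0, -1.0]]
force: [-0.4, 0.6, -0.4]
opening: 0.377
grasp_force: 0.0
```

```bash
python3 - <<'E'
from h import *
o=np.array([.7533,.2043]);a=np.radians(5.56);R=np.array([[np.cos(a),-np.sin(a)],[np.sin(a),np.cos(a)]])
for n in("wrist","side","scene"):
    p,w,M=cloud(n)
    if n=="side": save(p[200:380,60:320],"f0.png"); cv2.imwrite("pics/f.png",cv2.resize(p[200:380,100:340,::-1],None,fx=3,fy=3))
    q=w.reshape(-1,3);c=(q[:,:2]-o)@R;h=q[:,2]
    m=(abs(h-.0815)<.003)&(c[:,0]>-.245)&(c[:,0]<-.095)&(abs(c[:,1]+.024)<.01)
    d=c[m]*1000
    if m.sum()>20:
        v=cv2.fitLine(d.astype(np.float32),cv2.DIST_HUBER,0,.01,.01).ravel(); print(n,m.sum(),"x",np.percentile(d[:,0],[1,99]).round(1),"y",np.percentile(d[:,1],[2,50,98]).round(1),"z",np.percentile(h[m],[5,50,95]).round(4),"ang",np.degrees(np.arctan(v[1]/v[0])).round(2))
E
python3 go.py .4981 -.4475 .2 5
```

```text
wrist 877 x [-219.7  -98.2] y [-27.8 -25.2 -22.4] z [0.0815 0.0827 0.0838] ang -0.12
side 236 x [-240.1 -100.6] y [-27.9 -22.3 -18.5] z [0.0791 0.0817 0.0838] ang 0.22
scene 98 x [-244.7 -132.1] y [-29.2 -26.4 -19.1] z [0.0788 0.0816 0.0841] ang 0.47
t 14.22 pos [0.5904 0.1647 0.2138] yaw 5.56 shift now [-151.3  600.4   12.5] roll 0.0097 shift after roll [-145.3  601.8   13.8] op 0.509 gf 0.0 F [ 0.4 -0.  -0.1]
```

View pics/f.png

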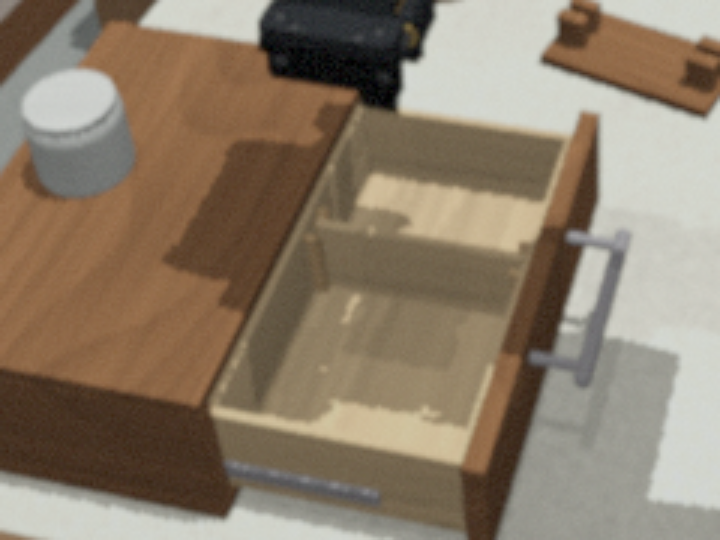

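The crop shows the divider seated in its grooves. Next, the bobbin.

Emit:
move_arm(
  increments=[
    {"xyz": [-10.1, 40, 0], "roll": 0, "grip": 100},
    {"xyz": [-10.1, 40, 0], "roll": 0, "grip": 100},
    {"xyz": [-10.1, 40, 0], "roll": 0, "grip": 100},
    {"xyz": [-10.1, 40, 0], "roll": 0, "grip": 100},
    {"xyz": [-10.1, 40, 0], "roll": 0, "grip": 100},
  ],
)

```text
time_s: 14.63
position: [0.5551, -0.0408, 0.2079]
tcp_rot: [[0.995, 0.097, -0.003], [0.097, -0.995, 0.001], [-0.003, -0.001, -1.0]]
force: [0.5, 0.8, 0.9]
opening: 0.882
grasp_force: 0.0
```

Emit:
move_arm(
  increments=[
    {"xyz": [-10.1, 40, 0], "roll": 0, "grip": 100},
    {"xyz": [-10.1, 40, 0], "roll": 0, "grip": 100},
    {"xyz": [-10.1, 40, 0], "roll": 0, "grip": 100},
    {"xyz": [-10.1, 40, 0], "roll": 0, "grip": 100},
    {"xyz": [-10.1, 40, 0], "roll": 0, "grip": 100},
  ],
)

```text
time_s: 15.05
position: [0.5243, -0.2447, 0.2078]
tcp_rot: [[0.995, 0.096, -0.003], [0.096, -0.995, 0.002], [-0.003, -0.002, -1.0]]
force: [0.7, 0.2, 0.4]
opening: 1.002
grasp_force: 0.0
```

Emit:
move_arm(
  increments=[
    {"xyz": [-10.1, 40, 0], "roll": 0, "grip": 100},
    {"xyz": [-10.1, 40, 0], "roll": 0, "grip": 100},
    {"xyz": [-10.1, 40, 0], "roll": 0, "grip": 100},
    {"xyz": [-10.1, 40, 0], "roll": 0, "grip": 100},
    {"xyz": [-10.1, 40, 0], "roll": 0, "grip": 100},
  ],
)

```text
time_s: 15.47
position: [0.4935, -0.4485, 0.2074]
tcp_rot: [[0.995, 0.096, -0.002], [0.096, -0.995, 0.003], [-0.002, -0.003, -1.0]]
force: [0.9, -0.0, -0.1]
opening: 1.002
grasp_force: 0.0
```

Emit:
move_arm(
  increments=[
    {"xyz": [0, 0, 0], "roll": 0, "grip": 100},
    {"xyz": [0, 0, 0], "roll": 0, "grip": 100},
    {"xyz": [0, 0, 0], "roll": 0, "grip": 100},
  ],
)

```text
time_s: 15.72
position: [0.494, -0.4463, 0.2075]
tcp_rot: [[0.995, 0.096, -0.002], [0.096, -0.995, 0.004], [-0.002, -0.004, -1.0]]
force: [0.2, 0.5, -0.3]
opening: 1.006
grasp_force: 0.0
```

```bash
python3 go.py .4981 -.4475 .015 5.56
```

```text
t 15.72 pos [ 0.494  -0.4463  0.2075] yaw 5.5 shift now [  4.3   2.4 192.5] roll -0.0011 shift after roll [  3.9   1.6 192.5] op 1.006 gf 0.0 F [ 0.2  0.5 -0.3]
```

Emit:
move_arm(
  increments=[
    {"xyz": [4, 1.6, 30], "roll": 0, "grip": 100},
    {"xyz": [0, 0, 41], "roll": 0, "grip": 100},
    {"xyz": [0, 0, 41], "roll": 0, "grip": 100},
    {"xyz": [0, 0, 40], "roll": 0, "grip": 100},
    {"xyz": [0, 0, 25], "roll": 0, "grip": 100},
  ],
)

```text
time_s: 16.13
position: [0.4978, -0.4437, 0.0281]
tcp_rot: [[0.995, 0.099, -0.005], [0.099, -0.995, 0.006], [-0.004, -0.007, -1.0]]
force: [-0.1, 1.0, -0.4]
opening: 0.999
grasp_force: 0.0
```

Emit:
move_arm(
  increments=[
    {"xyz": [0, 0, 14], "roll": 0, "grip": 100},
    {"xyz": [0, 0, 0], "roll": 0, "grip": 100},
    {"xyz": [0, 0, 0], "roll": 0, "grip": 40},
    {"xyz": [0, 0, 0], "roll": 0, "grip": 20},
    {"xyz": [0, 0, 0], "roll": 0, "grip": 20},
  ],
)

```text
time_s: 16.55
position: [0.5006, -0.4499, 0.0212]
tcp_rot: [[0.995, 0.097, 0.003], [0.097, -0.995, -0.004], [0.003, 0.004, -1.0]]
force: [0.5, -0.0, 0.4]
opening: 0.856
grasp_force: 0.0
```

Emit:
move_arm(
  increments=[
    {"xyz": [0, 0, 0], "roll": 0, "grip": 0},
    {"xyz": [0, 0, 0], "roll": 0, "grip": 0},
    {"xyz": [0, 0, 0], "roll": 0, "grip": 0},
    {"xyz": [0, 0, 0], "roll": 0, "grip": 0},
  ],
)

```text
time_s: 16.88
position: [0.4993, -0.449, 0.0192]
tcp_rot: [[0.995, 0.096, 0.001], [0.096, -0.995, -0.001], [0.001, 0.001, -1.0]]
force: [0.1, 0.5, 0.1]
opening: 0.558
grasp_force: 0.0
```

Emit:
move_arm(
  increments=[
    {"xyz": [0, 0, 0], "roll": 0, "grip": 0},
    {"xyz": [0, 0, 0], "roll": 0, "grip": 0},
    {"xyz": [0, 0, 0], "roll": 0, "grip": 0},
  ],
)

```text
time_s: 17.13
position: [0.4992, -0.4489, 0.0191]
tcp_rot: [[0.995, 0.097, 0.0], [0.097, -0.995, -0.0], [0.0, 0.0, -1.0]]
force: [-1.3, 0.5, 4.5]
opening: 0.507
grasp_force: 29.4
```

Emit:
move_arm(
  increments=[
    {"xyz": [0, 0, -20], "roll": 0, "grip": 0},
    {"xyz": [0, 0, -35], "roll": 0, "grip": 0},
    {"xyz": [0, 0, -40], "roll": 0, "grip": 0},
    {"xyz": [0, 0, -40], "roll": 0, "grip": 0},
    {"xyz": [0, 0, -40], "roll": 0, "grip": 0},
  ],
)

```text
time_s: 17.55
position: [0.4987, -0.4482, 0.1944]
tcp_rot: [[0.995, 0.097, -0.001], [0.097, -0.995, 0.001], [-0.001, -0.001, -1.0]]
force: [0.4, -1.1, -0.8]
opening: 0.501
grasp_force: 29.7
```

```bash
python3 go.py .5806 .2442 .2 5.56
```

```text
t 17.55 pos [ 0.4987 -0.4482  0.1944] yaw 5.54 shift now [ 148.4 -681.2   -4.7] roll -0.0003 shift after roll [ 148.6 -681.2   -5.6] op 0.501 gf 29.7 F [ 0.4 -1.1 -0.8]
```

Emit:
move_arm(
  increments=[
    {"xyz": [8.7, -40.1, 0], "roll": 0, "grip": 0},
    {"xyz": [8.7, -40.1, 0], "roll": 0, "grip": 0},
    {"xyz": [8.7, -40.1, 0], "roll": 0, "grip": 0},
    {"xyz": [8.7, -40.1, 0], "roll": 0, "grip": 0},
    {"xyz": [8.7, -40.1, 0], "roll": 0, "grip": 0},
  ],
)

```text
time_s: 17.97
position: [0.5227, -0.243, 0.1933]
tcp_rot: [[0.995, 0.096, -0.0], [0.096, -0.995, 0.0], [-0.0, -0.0, -1.0]]
force: [0.6, -0.3, -0.2]
opening: 0.503
grasp_force: 29.7
```

Emit:
move_arm(
  increments=[
    {"xyz": [8.7, -40.1, 0], "roll": 0, "grip": 0},
    {"xyz": [8.7, -40.1, 0], "roll": 0, "grip": 0},
    {"xyz": [8.7, -40.1, 0], "roll": 0, "grip": 0},
    {"xyz": [8.7, -40.1, 0], "roll": 0, "grip": 0},
    {"xyz": [8.7, -40.1, 0], "roll": 0, "grip": 0},
  ],
)

```text
time_s: 18.38
position: [0.5467, -0.0391, 0.1932]
tcp_rot: [[0.995, 0.096, -0.0], [0.096, -0.995, 0.0], [-0.0, -0.0, -1.0]]
force: [0.6, -0.0, -0.8]
opening: 0.501
grasp_force: 29.7
```

Emit:
move_arm(
  increments=[
    {"xyz": [8.7, -40.1, 0], "roll": 0, "grip": 0},
    {"xyz": [8.7, -40.1, 0], "roll": 0, "grip": 0},
    {"xyz": [8.7, -40.1, 0], "roll": 0, "grip": 0},
    {"xyz": [8.7, -40.1, 0], "roll": 0, "grip": 0},
    {"xyz": [8.7, -40.1, 0], "roll": 0, "grip": 0},
  ],
)

```text
time_s: 18.8
position: [0.5705, 0.1647, 0.1931]
tcp_rot: [[0.995, 0.097, -0.001], [0.097, -0.995, -0.0], [-0.001, 0.0, -1.0]]
force: [0.7, -0.0, -0.4]
opening: 0.503
grasp_force: 29.7
```

Emit:
move_arm(
  increments=[
    {"xyz": [8.7, -40.1, 0], "roll": 0, "grip": 0},
    {"xyz": [8.7, -40.1, 0], "roll": 0, "grip": 0},
    {"xyz": [0, 0, 0], "roll": 0, "grip": 0},
    {"xyz": [0, 0, 0], "roll": 0, "grip": 0},
    {"xyz": [0, 0, 0], "roll": 0, "grip": 0},
  ],
)

```text
time_s: 19.22
position: [0.5798, 0.244, 0.1928]
tcp_rot: [[0.995, 0.098, -0.001], [0.098, -0.995, -0.001], [-0.002, 0.001, -1.0]]
force: [-0.4, -0.9, 0.1]
opening: 0.5
grasp_force: 29.7
```

```bash
python3 go.py .5806 .2442 .044 5.56
```

```text
t 19.22 pos [0.5798 0.244  0.1928] yaw 5.61 shift now [  1.   -0.2 148.8] roll 0.0008 shift after roll [ 8.000e-01 -1.000e-01  1.488e+02] op 0.5 gf 29.7 F [-0.4 -0.9  0.1]
```

Emit:
move_arm(
  increments=[
    {"xyz": [0, 0, 35], "roll": 0, "grip": 0},
    {"xyz": [0, 0, 35], "roll": 0, "grip": 0},
    {"xyz": [0, 0, 30], "roll": 0, "grip": 0},
    {"xyz": [0, 0, 20], "roll": 0, "grip": 0},
    {"xyz": [0, 0, 14], "roll": 0, "grip": 0},
  ],
)

```text
time_s: 19.63
position: [0.5788, 0.2414, 0.0567]
tcp_rot: [[0.996, 0.094, -0.005], [0.094, -0.996, -0.001], [-0.005, 0.001, -1.0]]
force: [0.4, 0.5, -0.0]
opening: 0.502
grasp_force: 29.7
```

Emit:
move_arm(
  increments=[
    {"xyz": [0, 0, 9], "roll": 0, "grip": 0},
    {"xyz": [0, 0, 5], "roll": 0, "grip": 0},
    {"xyz": [0, 0, 0], "roll": 0, "grip": 0},
    {"xyz": [0, 0, 0], "roll": 0, "grip": 0},
    {"xyz": [0, 0, 0], "roll": 0, "grip": 0},
  ],
)

```text
time_s: 20.05
position: [0.5815, 0.244, 0.0468]
tcp_rot: [[0.995, 0.096, 0.002], [0.096, -0.995, 0.001], [0.002, -0.0, -1.0]]
force: [-0.1, 0.7, -0.1]
opening: 0.503
grasp_force: 29.7
```

```bash
python3 go.py .5806 .2442 .041 5.56
```

```text
t 20.05 pos [0.5815 0.244  0.0468] yaw 5.52 shift now [-0.9 -0.2  5.8] roll -0.0007 shift after roll [-0.9 -0.2  5.8] op 0.503 gf 29.7 F [-0.1  0.7 -0.1]
```

Emit:
move_arm(
  increments=[
    {"xyz": [0, 0, 4.5], "roll": 0, "grip": 0},
    {"xyz": [0, 0, 0], "roll": 0, "grip": 0},
    {"xyz": [0, 0, 0], "roll": 0, "grip": 0},
    {"xyz": [0, 0, 0], "roll": 0, "grip": 72},
    {"xyz": [0, 0, 0], "roll": 0, "grip": 72},
  ],
)

```text
time_s: 20.47
position: [0.5806, 0.2443, 0.0413]
tcp_rot: [[0.995, 0.097, 0.0], [0.097, -0.995, 0.0], [0.0, -0.0, -1.0]]
force: [0.4, -0.2, -0.2]
opening: 0.586
grasp_force: 0.0
```

Emit:
move_arm(
  increments=[
    {"xyz": [0, 0, 0], "roll": 0, "grip": 72},
    {"xyz": [0, 0, 0], "roll": 0, "grip": 72},
    {"xyz": [0, 0, -20], "roll": 0, "grip": 72},
    {"xyz": [0, 0, -40], "roll": 0, "grip": 72},
    {"xyz": [0, 0, -40], "roll": 0, "grip": 72},
  ],
)

```text
time_s: 20.88
position: [0.579, 0.2437, 0.1403]
tcp_rot: [[0.995, 0.097, -0.005], [0.097, -0.995, -0.001], [-0.005, 0.001, -1.0]]
force: [0.1, 0.3, -0.3]
opening: 0.715
grasp_force: 0.0
```

Emit:
move_arm(
  increments=[
    {"xyz": [0, 0, -40], "roll": 0, "grip": 60},
    {"xyz": [0, 0, -40], "roll": 0, "grip": 60},
    {"xyz": [0, 0, -20], "roll": 0, "grip": 60},
    {"xyz": [0, 0, 0], "roll": 0, "grip": 60},
  ],
)

```text
time_s: 21.22
position: [0.5841, 0.2451, 0.2479]
tcp_rot: [[0.995, 0.097, 0.013], [0.097, -0.995, 0.003], [0.013, -0.002, -1.0]]
force: [0.3, 0.4, 0.1]
opening: 0.609
grasp_force: 0.0
```

```bash
python3 - <<'E'
from h import *
o=np.array([.7533,.2043]);a=np.radians(5.56);R=np.array([[np.cos(a),-np.sin(a)],[np.sin(a),np.cos(a)]])
for n in("side","scene"):
    p,w,M=cloud(n); cv2.imwrite(n+"6.png",p[...,::-1])
    q=w.reshape(-1,3);c=(q[:,:2]-o)@R;h=q[:,2]
    m=(abs(h-.072)<.004)&(c[:,0]>-.23)&(c[:,0]<-.105)&(c[:,1]>-.015)&(c[:,1]<.12)
    print(n,m.sum(),np.percentile(c[m],[2,98],axis=0).round(4).tolist(),np.percentile(h[m],[5,50,95]).round(4))
    m=(abs(h-.0095)<.0045)&(q[:,0]>.33)&(q[:,0]<.5)&(abs(q[:,1]+.3)<.07); print("sc",m.sum(),q[m].mean(0))
    ms=bot.trace("scissors",n); print([(round(r["conf"],2),r["mask"].sum(),np.argwhere(r["mask"]).mean(0)) for r in ms])
E
python3 go.py .40 -.30 .26 5.56
```

```text
side 402 [[-0.1911, 0.0356], [-0.1495, 0.0788]] [0.0697 0.0721 0.0742]
sc 319 [ 0.41204892 -0.29938411  0.00898884]
[(0.55, np.int64(334), array([189.46107784, 371.28143713]))]
scene 153 [[-0.1896, 0.0337], [-0.149, 0.0758]] [0.0697 0.0724 0.0743]
sc 350 [ 0.4142642  -0.30415356  0.00956602]
[(0.6, np.int64(409), array([224.04400978, 164.38630807]))]
t 21.42 pos [0.5791 0.2438 0.2393] yaw 5.54 shift now [-230.9  523.9  -19.6] roll -0.0003 shift after roll [-231.   523.9  -20.7] op 0.599 gf 0.0 F [ 0.8  0.2 -0.8]
```

Emit:
move_arm(
  increments=[
    {"xyz": [-16.5, 37.4, -1], "roll": 0, "grip": 60},
    {"xyz": [-16.5, 37.4, -1], "roll": 0, "grip": 60},
    {"xyz": [-16.5, 37.4, -1], "roll": 0, "grip": 60},
    {"xyz": [-16.5, 37.4, -1], "roll": 0, "grip": 60},
    {"xyz": [-16.5, 37.4, -1], "roll": 0, "grip": 60},
  ],
)

```text
time_s: 21.83
position: [0.5142, 0.0488, 0.2438]
tcp_rot: [[0.995, 0.098, -0.005], [0.098, -0.995, 0.0], [-0.005, -0.001, -1.0]]
force: [0.6, -1.1, 0.3]
opening: 0.604
grasp_force: 0.0
```

Emit:
move_arm(
  increments=[
    {"xyz": [-16.5, 37.4, -1], "roll": 0, "grip": 60},
    {"xyz": [-16.5, 37.4, -1], "roll": 0, "grip": 60},
    {"xyz": [-16.5, 37.4, -1], "roll": 0, "grip": 60},
    {"xyz": [-16.5, 37.4, -1], "roll": 0, "grip": 60},
    {"xyz": [-16.5, 37.4, -1], "roll": 0, "grip": 60},
  ],
)

```text
time_s: 22.25
position: [0.4503, -0.1451, 0.2492]
tcp_rot: [[0.995, 0.097, -0.004], [0.097, -0.995, 0.002], [-0.004, -0.003, -1.0]]
force: [0.5, -0.2, 0.2]
opening: 0.599
grasp_force: 0.0
```

Emit:
move_arm(
  increments=[
    {"xyz": [-16.5, 37.4, -1], "roll": 0, "grip": 60},
    {"xyz": [-16.5, 37.4, -1], "roll": 0, "grip": 60},
    {"xyz": [-16.5, 37.4, -1], "roll": 0, "grip": 60},
    {"xyz": [0, 0, 0], "roll": 0, "grip": 60},
    {"xyz": [0, 0, 0], "roll": 0, "grip": 60},
  ],
)

```text
time_s: 22.67
position: [0.4125, -0.2619, 0.2522]
tcp_rot: [[0.996, 0.092, -0.003], [0.092, -0.996, 0.003], [-0.002, -0.003, -1.0]]
force: [-0.2, 0.7, -0.8]
opening: 0.602
grasp_force: 0.0
```

```bash
cat > m6.py <<'E'
from h import *
import sys
def pca(q,t):
    c=(q[:,:2]*1000).astype(np.float32); r=cv2.minAreaRect(c); mu,ev=cv2.PCACompute(c,None)[:2]
    v=ev[0]; s=(c-mu)@v
    n=(c-mu)@ev[1]; lo,hi=np.percentile(s,[.5,99.5])
    if np.ptp(n[s<lo+30])<np.ptp(n[s>hi-30]): v=-v; lo,hi=-hi,-lo   # loops at -x
    print(t,len(q),"rect",np.round(r[0],1),np.round(r[1],1),round(r[2],1),"yaw",np.degrees(np.arctan2(v[1],v[0])).round(1),"lo/hi",lo.round(1),hi.round(1),"shank",(mu[0]+v*(hi-61)).round(1))
for n in sys.argv[1:]:
    p,w,M=cloud(n); cv2.imwrite(n+"7.png",p[...,::-1])
    f=w.reshape(-1,3)
    m=(f[:,2]>.005)&(f[:,2]<.016)&(f[:,0]>.34)&(f[:,0]<.5)&(f[:,1]>-.375)&(f[:,1]<-.245)
    pca(f[m],n+" z")
    for r in bot.trace("scissors",n)[:1]:
        q=w[r["mask"]]; q=q[np.isfinite(q[:,0])]; pca(q,n+" mask")
E
python3 m6.py wrist scene side; cp wrist7.png pics/g.png;python3 go.py .41 -.30 .26 5.56
```

```text
wrist z 1863 rect [ 419.8 -290.7] [121.   60.3] 36.9 yaw 21.8 lo/hi -44.9 72.5 shank [ 425.5 -299.1]
wrist mask 1949 rect [ 419.4 -291.2] [120.2  61.3] 37.9 yaw 21.9 lo/hi -44.5 73.0 shank [ 425.2 -299.3]
scene z 346 rect [ 422.1 -325.1] [133.2  88.6] 8.0 yaw 22.7 lo/hi -45.0 72.8 shank [ 425.  -299.9]
scene mask 366 rect [ 420.3 -290.9] [117.   59.5] 36.1 yaw 19.6 lo/hi -44.3 73.8 shank [ 424.1 -300.3]
side z 318 rect [ 430.  -322.1] [119.4 107.5] 12.2 yaw -158.9 lo/hi -71.1 46.8 shank [ 427.2 -295. ]
side mask 390 rect [ 425.8 -313.6] [119.2  75.5] 7.7 yaw 22.5 lo/hi -45.7 73.4 shank [ 421.7 -296.7]
t 22.97 pos [ 0.4142 -0.2588  0.2536] yaw 5.69 shift now [-8.3 40.6 -6.4] roll 0.0023 shift after roll [-8.2 40.6 -6.4] op 0.602 gf 0.0 F [ 0.2  0.6 -0.7]
```

View pics/g.png

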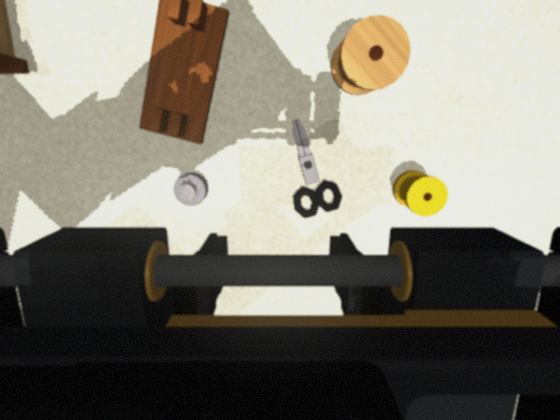

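The wrist view shows the scissors with loops at (317,198), tip (297,122) and shank (308,165). The shank is at world (0.425,-0.299), yaw about 21°.

Emit:
move_arm(
  increments=[
    {"xyz": [0, 0, 0], "roll": -0.089, "grip": 50},
    {"xyz": [0, 0, 0], "roll": -0.089, "grip": 50},
    {"xyz": [0, 0, 0], "roll": -0.089, "grip": 50},
    {"xyz": [0, 0, 0], "roll": 0, "grip": 50},
    {"xyz": [0, 0, 0], "roll": 0, "grip": 50},
  ],
)

```text
time_s: 23.38
position: [0.4143, -0.2596, 0.2541]
tcp_rot: [[0.935, 0.355, 0.0], [0.355, -0.935, 0.0], [0.0, -0.0, -1.0]]
force: [-0.9, 1.0, 0.1]
opening: 0.502
grasp_force: 0.0
```

```bash
python3 go.py .4252 -.2993 .06 21
```

```text
t 23.38 pos [ 0.4143 -0.2596  0.2541] yaw 20.81 shift now [ -3.9  41.  194.1] roll -0.0033 shift after roll [ -4.1  41.  194.1] op 0.502 gf 0.0 F [-0.9  1.   0.1]
```

Emit:
move_arm(
  increments=[
    {"xyz": [-2, 20.5, 30], "roll": 0, "grip": 50},
    {"xyz": [-2, 20.5, 30], "roll": 0, "grip": 50},
    {"xyz": [0, 0, 41], "roll": 0, "grip": 50},
    {"xyz": [0, 0, 41], "roll": 0, "grip": 50},
    {"xyz": [0, 0, 30], "roll": 0, "grip": 50},
  ],
)

```text
time_s: 23.8
position: [0.4243, -0.2994, 0.0795]
tcp_rot: [[0.935, 0.354, -0.001], [0.354, -0.935, 0.002], [-0.001, -0.002, -1.0]]
force: [0.3, 0.3, 0.3]
opening: 0.5
grasp_force: 0.0
```

Emit:
move_arm(
  increments=[
    {"xyz": [0, 0, 22], "roll": 0, "grip": 50},
    {"xyz": [0, 0, 0], "roll": 0, "grip": 50},
    {"xyz": [0, 0, 0], "roll": 0, "grip": 50},
    {"xyz": [0, 0, 0], "roll": 0, "grip": 50},
    {"xyz": [0, 0, 0], "roll": 0, "grip": 50},
  ],
)

```text
time_s: 24.22
position: [0.426, -0.3012, 0.0618]
tcp_rot: [[0.935, 0.356, 0.003], [0.356, -0.935, -0.003], [0.001, 0.004, -1.0]]
force: [-0.6, 0.8, -0.1]
opening: 0.502
grasp_force: 0.0
```

```bash
python3 go.py .4252 -.2993 .003 21; python3 m6.py scene
```

```text
t 24.22 pos [ 0.426  -0.3012  0.0618] yaw 20.84 shift now [-0.2 -2.3 58.8] roll -0.0028 shift after roll [-0.1 -2.  58.8] op 0.502 gf 0.0 F [-0.6  0.8 -0.1]
scene z 346 rect [ 413.2 -315.4] [141.4  97.9] 0.7 yaw 22.4 lo/hi -48.9 72.1 shank [ 425.2 -300.2]
scene mask 429 rect [ 422.7 -308. ] [126.6  65.2] 6.1 yaw 22.3 lo/hi -54.0 74.3 shank [ 425.1 -300.3]
```

Descend slowly.

Emit:
move_arm(
  increments=[
    {"xyz": [0, -1, 20], "roll": 0, "grip": 50},
    {"xyz": [0, 0, 15], "roll": 0, "grip": 50},
    {"xyz": [0, 0, 10], "roll": 0, "grip": 50},
    {"xyz": [0, 0, 7], "roll": 0, "grip": 50},
    {"xyz": [0, 0, 0], "roll": 0, "grip": 50},
  ],
)

```text
time_s: 24.73
position: [0.4242, -0.2991, 0.0074]
tcp_rot: [[0.935, 0.356, -0.001], [0.356, -0.935, 0.001], [-0.0, -0.001, -1.0]]
force: [0.4, 0.4, -0.2]
opening: 0.499
grasp_force: 0.0
```

Emit:
move_arm(
  increments=[
    {"xyz": [0, 0, 0], "roll": 0, "grip": 50},
    {"xyz": [0, 0, 0], "roll": 0, "grip": 50},
    {"xyz": [0, 0, 0], "roll": 0, "grip": 50},
  ],
)

```text
time_s: 24.98
position: [0.4249, -0.2998, 0.0087]
tcp_rot: [[0.935, 0.356, 0.001], [0.356, -0.935, -0.001], [0.001, 0.001, -1.0]]
force: [-0.5, -0.2, -0.4]
opening: 0.501
grasp_force: 0.0
```

```bash
python3 go.py .4252 -.2999 .003 21
```

```text
t 24.98 pos [ 0.4249 -0.2998  0.0087] yaw 20.84 shift now [0.2 0.2 5.7] roll -0.0027 shift after roll [0.2 0.2 5.7] op 0.501 gf 0.0 F [-0.5 -0.2 -0.4]
```

Emit:
move_arm(
  increments=[
    {"xyz": [0, 0, 5.5], "roll": 0, "grip": 50},
    {"xyz": [0, 0, 0], "roll": 0, "grip": 30},
    {"xyz": [0, 0, 0], "roll": 0, "grip": 0},
    {"xyz": [0, 0, 0], "roll": 0, "grip": 0},
    {"xyz": [0, 0, 0], "roll": 0, "grip": 0},
  ],
)

```text
time_s: 25.4
position: [0.4245, -0.2993, 0.0026]
tcp_rot: [[0.935, 0.356, 0.0], [0.356, -0.935, 0.0], [0.0, -0.0, -1.0]]
force: [0.2, -0.5, -0.4]
opening: 0.278
grasp_force: 0.0
```

Emit:
move_arm(
  increments=[
    {"xyz": [0, 0, 0], "roll": 0, "grip": 0},
    {"xyz": [0, 0, 0], "roll": 0, "grip": 0},
    {"xyz": [0, 0, 0], "roll": 0, "grip": 0},
    {"xyz": [0, 0, 0], "roll": 0, "grip": 0},
    {"xyz": [0, 0, 0], "roll": 0, "grip": 0},
  ],
)

```text
time_s: 25.82
position: [0.4245, -0.2993, 0.0026]
tcp_rot: [[0.935, 0.356, 0.0], [0.356, -0.935, 0.0], [0.0, 0.0, -1.0]]
force: [0.8, -1.0, 0.5]
opening: 0.199
grasp_force: 30.0
```

Emit:
move_arm(
  increments=[
    {"xyz": [0, 0, -15], "roll": 0, "grip": 0},
    {"xyz": [0, 0, -35], "roll": 0, "grip": 0},
    {"xyz": [0, 0, -40], "roll": 0, "grip": 0},
    {"xyz": [0, 0, -40], "roll": 0, "grip": 0},
    {"xyz": [0, 0, -40], "roll": 0, "grip": 0},
  ],
)

```text
time_s: 26.23
position: [0.4239, -0.2987, 0.174]
tcp_rot: [[0.935, 0.356, -0.001], [0.356, -0.935, 0.001], [-0.001, -0.001, -1.0]]
force: [1.0, -0.8, -1.0]
opening: 0.204
grasp_force: 30.0
```

Emit:
move_arm(
  increments=[
    {"xyz": [0, 0, 0], "roll": 0.089, "grip": 0},
    {"xyz": [0, 0, 0], "roll": 0.089, "grip": 0},
    {"xyz": [0, 0, 0], "roll": 0.089, "grip": 0},
    {"xyz": [0, 0, 0], "roll": 0, "grip": 0},
  ],
)

```text
time_s: 26.57
position: [0.4243, -0.2991, 0.1729]
tcp_rot: [[0.995, 0.095, 0.0], [0.095, -0.995, -0.0], [0.0, 0.0, -1.0]]
force: [0.4, 0.1, -0.3]
opening: 0.205
grasp_force: 30.0
```

```bash
python3 go.py .5939 .1079 .17 5.56
```

```text
t 26.57 pos [ 0.4243 -0.2991  0.1729] yaw 5.46 shift now [ 207.5 -389.1    2.8] roll -0.0017 shift after roll [ 208.2 -388.7    2.9] op 0.205 gf 30.0 F [ 0.4  0.1 -0.3]
```

11 rows of (18.9, −35.4).

Emit:
move_arm(
  increments=[
    {"xyz": [18.9, -35.4, 0], "roll": 0, "grip": 0},
    {"xyz": [18.9, -35.4, 0], "roll": 0, "grip": 0},
    {"xyz": [18.9, -35.4, 0], "roll": 0, "grip": 0},
    {"xyz": [18.9, -35.4, 0], "roll": 0, "grip": 0},
    {"xyz": [18.9, -35.4, 0], "roll": 0, "grip": 0},
  ],
)

```text
time_s: 26.98
position: [0.5015, -0.1123, 0.1722]
tcp_rot: [[0.995, 0.098, -0.001], [0.098, -0.995, 0.0], [-0.001, -0.0, -1.0]]
force: [1.3, -0.1, -0.4]
opening: 0.199
grasp_force: 30.0
```

Emit:
move_arm(
  increments=[
    {"xyz": [18.9, -35.4, 0], "roll": 0, "grip": 0},
    {"xyz": [18.9, -35.4, 0], "roll": 0, "grip": 0},
    {"xyz": [18.9, -35.4, 0], "roll": 0, "grip": 0},
    {"xyz": [18.9, -35.4, 0], "roll": 0, "grip": 0},
    {"xyz": [18.9, -35.4, 0], "roll": 0, "grip": 0},
  ],
)

```text
time_s: 27.4
position: [0.5784, 0.0733, 0.172]
tcp_rot: [[0.995, 0.099, -0.001], [0.099, -0.995, -0.0], [-0.001, -0.0, -1.0]]
force: [1.0, -0.8, -1.1]
opening: 0.2
grasp_force: 30.0
```

Emit:
move_arm(
  increments=[
    {"xyz": [18.9, -35.4, 0], "roll": 0, "grip": 0},
    {"xyz": [0, 0, 0], "roll": 0, "grip": 0},
    {"xyz": [0, 0, 0], "roll": 0, "grip": 0},
    {"xyz": [0, 0, 0], "roll": 0, "grip": 0},
    {"xyz": [0, 0, 0], "roll": 0, "grip": 0},
  ],
)

```text
time_s: 27.82
position: [0.5929, 0.1071, 0.1721]
tcp_rot: [[0.995, 0.096, -0.002], [0.096, -0.995, -0.0], [-0.002, 0.0, -1.0]]
force: [0.0, 0.5, -0.7]
opening: 0.202
grasp_force: 30.0
```

```bash
python3 go.py .5939 .1079 .026 5.56; python3 - <<'E'
from h import *
p,w,M=cloud("side"); cv2.imwrite("pics/h.png",cv2.resize(p[130:370,140:400,::-1],None,fx=2.4,fy=2.4))
E
```

```text
t 27.82 pos [0.5929 0.1071 0.1721] yaw 5.52 shift now [  1.4  -0.7 146.1] roll -0.0006 shift after roll [  1.1  -0.7 146.1] op 0.202 gf 30.0 F [ 0.   0.5 -0.7]
```

View pics/h.png

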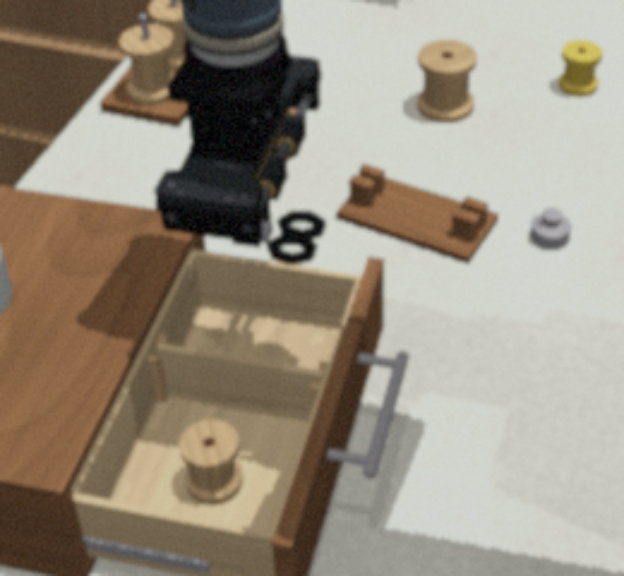

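Picture: the bobbin is upright in the wide bay, the divider is in place, and the scissors are held over the narrow bay. Lowering.

Emit:
move_arm(
  increments=[
    {"xyz": [1, 0, 35], "roll": 0, "grip": 0},
    {"xyz": [0, 0, 35], "roll": 0, "grip": 0},
    {"xyz": [0, 0, 25], "roll": 0, "grip": 0},
    {"xyz": [0, 0, 15], "roll": 0, "grip": 0},
    {"xyz": [0, 0, 12], "roll": 0, "grip": 0},
  ],
)

```text
time_s: 28.28
position: [0.5934, 0.1067, 0.0487]
tcp_rot: [[0.996, 0.095, -0.003], [0.095, -0.996, -0.0], [-0.003, -0.0, -1.0]]
force: [-0.1, 1.0, -0.2]
opening: 0.203
grasp_force: 30.0
```

Emit:
move_arm(
  increments=[
    {"xyz": [0, 0, 8], "roll": 0, "grip": 0},
    {"xyz": [0, 0, 5], "roll": 0, "grip": 0},
    {"xyz": [0, 0, 0], "roll": 0, "grip": 0},
    {"xyz": [0, 0, 0], "roll": 0, "grip": 0},
    {"xyz": [0, 0, 0], "roll": 0, "grip": 0},
  ],
)

```text
time_s: 28.7
position: [0.5957, 0.1084, 0.0387]
tcp_rot: [[0.995, 0.097, 0.002], [0.097, -0.995, -0.0], [0.002, 0.0, -1.0]]
force: [0.2, 0.5, -0.0]
opening: 0.196
grasp_force: 30.0
```

```bash
python3 go.py .5939 .1079 .026 5.56
```

```text
t 28.7 pos [0.5957 0.1084 0.0387] yaw 5.54 shift now [-1.8  0.3 12.7] roll -0.0003 shift after roll [-1.8  0.3 12.7] op 0.196 gf 30.0 F [ 0.2  0.5 -0. ]
```

Emit:
move_arm(
  increments=[
    {"xyz": [0, 0, 6], "roll": 0, "grip": 0},
    {"xyz": [0, 0, 5], "roll": 0, "grip": 0},
    {"xyz": [0, 0, 0], "roll": 0, "grip": 0},
    {"xyz": [0, 0, 0], "roll": 0, "grip": 0},
    {"xyz": [0, 0, 0], "roll": 0, "grip": 0},
  ],
)

```text
time_s: 29.12
position: [0.5947, 0.1085, 0.0265]
tcp_rot: [[0.995, 0.097, -0.0], [0.097, -0.995, -0.0], [-0.0, -0.0, -1.0]]
force: [0.4, -0.3, -0.9]
opening: 0.199
grasp_force: 30.0
```

Emit:
move_arm(
  increments=[
    {"xyz": [0, 0, 0], "roll": 0, "grip": 45},
    {"xyz": [0, 0, 0], "roll": 0, "grip": 45},
    {"xyz": [0, 0, 0], "roll": 0, "grip": 45},
    {"xyz": [0, 0, 0], "roll": 0, "grip": 45},
  ],
)

```text
time_s: 29.45
position: [0.595, 0.1084, 0.0268]
tcp_rot: [[0.995, 0.097, 0.0], [0.097, -0.995, 0.0], [0.0, 0.0, -1.0]]
force: [0.2, -0.3, -0.2]
opening: 0.404
grasp_force: 0.0
```

Emit:
move_arm(
  increments=[
    {"xyz": [0, 0, -15], "roll": 0, "grip": 45},
    {"xyz": [0, 0, -40], "roll": 0, "grip": 45},
    {"xyz": [0, 0, -40], "roll": 0, "grip": 45},
    {"xyz": [0, 0, -40], "roll": 0, "grip": 29},
    {"xyz": [0, 0, -40], "roll": 0, "grip": 29},
  ],
)

```text
time_s: 29.87
position: [0.5943, 0.1084, 0.2033]
tcp_rot: [[0.995, 0.097, -0.001], [0.097, -0.995, 0.0], [-0.001, -0.0, -1.0]]
force: [1.1, 0.1, -0.9]
opening: 0.369
grasp_force: 0.0
```

Emit:
move_arm(
  increments=[
    {"xyz": [-40, 0, 0], "roll": 0, "grip": 29},
    {"xyz": [-40, 0, 0], "roll": 0, "grip": 29},
    {"xyz": [-40, 0, 0], "roll": 0, "grip": 29},
    {"xyz": [0, 0, 0], "roll": 0, "grip": 29},
    {"xyz": [0, 0, 0], "roll": 0, "grip": 29},
  ],
)

```text
time_s: 30.28
position: [0.4715, 0.097, 0.2014]
tcp_rot: [[0.995, 0.097, -0.003], [0.097, -0.995, 0.0], [-0.003, -0.0, -1.0]]
force: [1.5, -0.3, 0.5]
opening: 0.291
grasp_force: 0.0
```

```bash
python3 - <<'E'
from h import *
o=np.array([.7533,.2043]);a=np.radians(5.56);R=np.array([[np.cos(a),-np.sin(a)],[np.sin(a),np.cos(a)]])
for n in("side","scene","wrist"):
    p,w,M=cloud(n)
    for r in bot.trace("scissors",n)[:1]:
        q=w[r["mask"]]; q=q[np.isfinite(q[:,0])];c=((q[:,:2]-o)@R*1000).astype(np.float32); print(n,r["conf"],len(q),"med",np.median(c,0).round(1),"rng",np.percentile(c,[2,98],axis=0).round(1).tolist(),"z",np.percentile(q[:,2],[5,50,95]).round(4),"ang",cv2.minAreaRect(c)[1:])
    q=w.reshape(-1,3);c=(q[:,:2]-o)@R;h=q[:,2]
    m=(h>.074)&(h<.088)&(c[:,0]>-.206)&(c[:,0]<-.18)&(abs(c[:,1])<.1); 
    m=(abs(h-.082)<.003)&(c[:,0]>-.28)&(c[:,0]<-.07)&(abs(c[:,1]+.024)<.02); print(n,"div z",m.sum(),np.percentile(c[m],[2,98],axis=0).round(3).tolist())
    if n=="wrist": save(p,"i.png")
E
python3 go.py .4588 .1757 .2 95.5
```

```text
side 0.61 444 med [-181.8  -83.8] rng [[-222.9, -115.5], [-108.6, -26.7]] z [0.0216 0.0308 0.0354] ang ((121.58622741699219, 89.62240600585938), 14.386321067810059)
side div z 305 [[-0.264, -0.039], [-0.092, -0.008]]
scene 0.6 86 med [-201.5  -64.6] rng [[-217.9, -97.2], [-160.4, -54.3]] z [0.0228 0.0317 0.0344] ang ((28.831871032714844, 156.05227661132812), 55.97726821899414)
scene div z 117 [[-0.245, -0.038], [-0.132, -0.012]]
wrist 0.91 3030 med [-189.6  -81. ] rng [[-221.7, -107.7], [-115.3, -54.4]] z [0.0299 0.032  0.0338] ang ((58.67031478881836, 114.45804595947266), 81.2961654663086)
wrist div z 1431 [[-0.242, -0.038], [-0.131, -0.012]]
t 30.58 pos [0.477  0.0968 0.2017] yaw 5.54 shift now [-10.5 -80.3   1.6] roll -1.5701 shift after roll [ 80.3 -10.6   1.7] op 0.293 gf 0.0 F [0.4 0.3 0.1]
```

View pics/i.png

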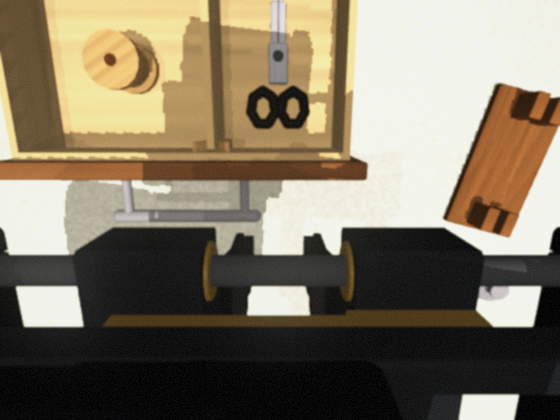

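The wrist view shows everything in place: bobbin (110,60), divider (213,70), scissors (278,70–110). Next I regrip the handle to push, and check the clearance to the jar on top of the cabinet.

Emit:
move_arm(
  increments=[
    {"xyz": [-5.5, -40, 0], "roll": 0, "grip": 29},
    {"xyz": [-5.5, -40, 0], "roll": 0, "grip": 29},
    {"xyz": [0, 0, 0], "roll": -0.121, "grip": 29},
    {"xyz": [0, 0, 0], "roll": -0.121, "grip": 29},
    {"xyz": [0, 0, 0], "roll": -0.121, "grip": 29},
  ],
)

```text
time_s: 31.0
position: [0.4573, 0.1765, 0.2014]
tcp_rot: [[0.892, 0.451, 0.0], [0.451, -0.892, 0.0], [0.0, 0.0, -1.0]]
force: [0.1, 0.5, 0.0]
opening: 0.29
grasp_force: 0.0
```

Emit:
move_arm(
  increments=[
    {"xyz": [0, 0, 0], "roll": -0.121, "grip": 29},
    {"xyz": [0, 0, 0], "roll": -0.121, "grip": 29},
    {"xyz": [0, 0, 0], "roll": -0.121, "grip": 29},
    {"xyz": [0, 0, 0], "roll": -0.121, "grip": 29},
    {"xyz": [0, 0, 0], "roll": -0.121, "grip": 29},
  ],
)

```text
time_s: 31.42
position: [0.4577, 0.1756, 0.2014]
tcp_rot: [[0.479, 0.878, 0.0], [0.878, -0.479, 0.0], [0.0, 0.0, -1.0]]
force: [0.7, 0.5, 0.6]
opening: 0.294
grasp_force: 0.0
```

Emit:
move_arm(
  increments=[
    {"xyz": [0, 0, 0], "roll": -0.121, "grip": 29},
    {"xyz": [0, 0, 0], "roll": -0.121, "grip": 29},
    {"xyz": [0, 0, 0], "roll": -0.121, "grip": 29},
    {"xyz": [0, 0, 0], "roll": -0.121, "grip": 29},
    {"xyz": [0, 0, 0], "roll": -0.121, "grip": 29},
  ],
)

```text
time_s: 31.83
position: [0.4576, 0.1755, 0.2013]
tcp_rot: [[-0.105, 0.994, 0.0], [0.994, 0.105, 0.0], [0.0, 0.0, -1.0]]
force: [-0.0, -0.1, -1.0]
opening: 0.284
grasp_force: 0.0
```

```bash
python3 go.py .4595 .1758 .065 95.5; python3 - <<'E'
from h import *
o=np.array([.7533,.2043]);a=np.radians(5.56);R=np.array([[np.cos(a),-np.sin(a)],[np.sin(a),np.cos(a)]])
w=np.load("side.npy").reshape(-1,3);c=(w[:,:2]-o)@R;h=w[:,2]
m=(h>.125)&(h<.25)&(abs(c[:,0])<.12)&(abs(c[:,1])<.16); print("jar",np.percentile(c[m],[1,99],axis=0).round(3),h[m].max())
E
```

```text
t 31.83 pos [0.4576 0.1755 0.2013] yaw 96.01 shift now [1.000e-01 1.800e+00 1.363e+02] roll 0.009 shift after roll [1.000e-01 1.900e+00 1.363e+02] op 0.284 gf 0.0 F [-0.  -0.1 -1. ]
jar [[ 0.022 -0.034]
 [ 0.079  0.023]] 0.17863653495380905
```

Emit:
move_arm(
  increments=[
    {"xyz": [0, 1.5, 35], "roll": 0.008, "grip": 29},
    {"xyz": [0, 0, 35], "roll": 0, "grip": 29},
    {"xyz": [0, 0, 30], "roll": 0, "grip": 29},
    {"xyz": [0, 0, 20], "roll": 0, "grip": 29},
    {"xyz": [0, 0, 15], "roll": 0, "grip": 29},
  ],
)

```text
time_s: 32.25
position: [0.4581, 0.1755, 0.0641]
tcp_rot: [[-0.091, 0.996, -0.003], [0.996, 0.091, -0.0], [-0.0, -0.003, -1.0]]
force: [0.2, -0.3, -0.4]
opening: 0.29
grasp_force: 0.0
```

Emit:
move_arm(
  increments=[
    {"xyz": [0, 0, 0], "roll": 0, "grip": 29},
    {"xyz": [0, 0, 0], "roll": 0, "grip": 0},
    {"xyz": [0, 0, 0], "roll": 0, "grip": 0},
    {"xyz": [0, 0, 0], "roll": 0, "grip": 0},
    {"xyz": [0, 0, 0], "roll": 0, "grip": 0},
  ],
)

```text
time_s: 32.67
position: [0.4578, 0.1756, 0.0673]
tcp_rot: [[-0.091, 0.996, -0.0], [0.996, 0.091, 0.0], [0.0, -0.0, -1.0]]
force: [-1.7, -0.5, -1.4]
opening: 0.113
grasp_force: 30.0
```

```bash
python3 go.py .609 .1902 .065 95.56
```

```text
t 32.67 pos [0.4578 0.1756 0.0673] yaw 95.23 shift now [  0.8 151.9   2.3] roll -0.0058 shift after roll [-1.000e-01  1.519e+02  2.300e+00] op 0.113 gf 30.0 F [-1.7 -0.5 -1.4]
```

Emit:
move_arm(
  increments=[
    {"xyz": [0, 2, 0], "roll": 0, "grip": 0},
    {"xyz": [0, 4, 0], "roll": 0, "grip": 0},
    {"xyz": [0, 6, 0], "roll": 0, "grip": 0},
    {"xyz": [0, 8, 0], "roll": 0, "grip": 0},
    {"xyz": [0, 8, 0], "roll": 0, "grip": 0},
  ],
)

```text
time_s: 33.08
position: [0.4875, 0.1784, 0.0672]
tcp_rot: [[-0.091, 0.996, 0.002], [0.996, 0.091, 0.001], [0.0, 0.002, -1.0]]
force: [-2.7, 1.2, 5.4]
opening: 0.115
grasp_force: 30.0
```

Emit:
move_arm(
  increments=[
    {"xyz": [0, 8, 0], "roll": 0, "grip": 0},
    {"xyz": [0, 8, 0], "roll": 0, "grip": 0},
    {"xyz": [0, 8, 0], "roll": 0, "grip": 0},
    {"xyz": [0, 8, 0], "roll": 0, "grip": 0},
    {"xyz": [0, 8, 0], "roll": 0, "grip": 0},
  ],
)

```text
time_s: 33.5
position: [0.528, 0.1823, 0.0672]
tcp_rot: [[-0.091, 0.996, 0.003], [0.996, 0.091, 0.001], [0.001, 0.003, -1.0]]
force: [-3.4, 1.2, 5.2]
opening: 0.115
grasp_force: 30.0
```

Emit:
move_arm(
  increments=[
    {"xyz": [0, 8, 0], "roll": 0, "grip": 0},
    {"xyz": [0, 8, 0], "roll": 0, "grip": 0},
    {"xyz": [0, 8, 0], "roll": 0, "grip": 0},
    {"xyz": [0, 8, 0], "roll": 0, "grip": 0},
    {"xyz": [0, 8, 0], "roll": 0, "grip": 0},
  ],
)

```text
time_s: 33.92
position: [0.5677, 0.1862, 0.0672]
tcp_rot: [[-0.091, 0.996, 0.002], [0.996, 0.091, 0.001], [0.001, 0.002, -1.0]]
force: [-2.4, 2.9, 4.1]
opening: 0.115
grasp_force: 30.0
```

Emit:
move_arm(
  increments=[
    {"xyz": [0, 8, 0], "roll": 0, "grip": 0},
    {"xyz": [0, 7, 0], "roll": 0, "grip": 0},
    {"xyz": [0, 5, 0], "roll": 0, "grip": 0},
    {"xyz": [0, 3, 0], "roll": 0, "grip": 0},
    {"xyz": [0, 1, 0], "roll": 0, "grip": 0},
  ],
)

```text
time_s: 34.33
position: [0.5918, 0.1884, 0.0672]
tcp_rot: [[-0.09, 0.996, 0.003], [0.996, 0.09, 0.002], [0.001, 0.004, -1.0]]
force: [-2.2, 3.1, 6.4]
opening: 0.112
grasp_force: 30.0
```

```bash
python3 go.py .609 .1902 .065 95.56
```

```text
t 34.33 pos [0.5918 0.1884 0.0672] yaw 95.18 shift now [ 0.2 17.3  2.3] roll -0.0066 shift after roll [ 0.1 17.3  2.2] op 0.112 gf 30.0 F [-2.2  3.1  6.4]
```

Push the last part until the force rises at the stop.

Emit:
move_arm(
  increments=[
    {"xyz": [0, 4, 0], "roll": 0, "grip": 0},
    {"xyz": [0, 4, 0], "roll": 0, "grip": 0},
    {"xyz": [0, 4, 0], "roll": 0, "grip": 0},
    {"xyz": [0, 2, 0], "roll": 0, "grip": 0},
    {"xyz": [0, 1, 0], "roll": 0, "grip": 0},
  ],
)

```text
time_s: 34.75
position: [0.6062, 0.1898, 0.0673]
tcp_rot: [[-0.09, 0.996, 0.003], [0.996, 0.09, 0.002], [0.001, 0.003, -1.0]]
force: [-2.0, 4.3, 5.6]
opening: 0.115
grasp_force: 30.0
```

Emit:
move_arm(
  increments=[
    {"xyz": [0, 1, 0], "roll": 0, "grip": 0},
    {"xyz": [0, 1, 0], "roll": 0, "grip": 0},
    {"xyz": [0, 0, 0], "roll": 0, "grip": 0},
  ],
)

```text
time_s: 35.0
position: [0.608, 0.19, 0.0673]
tcp_rot: [[-0.09, 0.996, 0.003], [0.996, 0.09, 0.002], [0.001, 0.003, -1.0]]
force: [-2.0, 3.9, 5.0]
opening: 0.114
grasp_force: 30.0
```

Emit:
move_arm(
  increments=[
    {"xyz": [0, 1, 0], "roll": 0, "grip": 0},
    {"xyz": [0, 1, 0], "roll": 0, "grip": 0},
    {"xyz": [0, 1, 0], "roll": 0, "grip": 0},
    {"xyz": [0, 0, 0], "roll": 0, "grip": 0},
  ],
)

```text
time_s: 35.33
position: [0.6083, 0.19, 0.0672]
tcp_rot: [[-0.091, 0.996, -0.003], [0.996, 0.091, 0.001], [0.001, -0.003, -1.0]]
force: [-6.3, 3.2, 9.2]
opening: 0.114
grasp_force: 30.0
```

```bash
python3 - <<'E'
from h import *
o=np.array([.7533,.2043]);a=np.radians(5.56);R=np.array([[np.cos(a),-np.sin(a)],[np.sin(a),np.cos(a)]])
s=bot.read_state();print((s["position"][:2]-o)@R,s["force"])
for n in("side","scene"):
    p,w,M=cloud(n);q=w.reshape(-1,3);c=(q[:,:2]-o)@R;h=q[:,2]
    m=(abs(h-.1)<.003)&(c[:,0]>-.13)&(c[:,0]<-.08)&(abs(c[:,1])<.16);print(n,m.sum(),np.percentile(c[m,0],[2,5,50,95,98]).round(4))
    m=(abs(h-.115)<.003)&(c[:,0]<0)&(c[:,0]>-.13)&(abs(c[:,1])<.15);print(" cab front",np.percentile(c[m,0],[1,2,5]).round(4))
E
```

```text
[-0.14574358 -0.00016535] [-6.31375357  3.20715584  9.19125699]
side 553 [-0.112  -0.1117 -0.1048 -0.0972 -0.0895]
 cab front [-0.0966 -0.0958 -0.0922]
scene 27 [-0.1294 -0.1293 -0.1033 -0.0837 -0.0821]
 cab front [-0.096  -0.0945 -0.0908]
```

Emit:
move_arm(
  increments=[
    {"xyz": [0, -1, 0], "roll": 0, "grip": 27},
    {"xyz": [0, 0, 0], "roll": 0, "grip": 27},
    {"xyz": [0, 0, 0], "roll": 0, "grip": 27},
    {"xyz": [0, 0, 0], "roll": 0, "grip": 27},
  ],
)

```text
time_s: 35.77
position: [0.6094, 0.1888, 0.0662]
tcp_rot: [[-0.091, 0.996, 0.001], [0.996, 0.091, -0.0], [-0.0, 0.001, -1.0]]
force: [-1.2, -0.5, -1.0]
opening: 0.255
grasp_force: 0.0
```

Emit:
move_arm(
  increments=[
    {"xyz": [0, 0, -15], "roll": 0, "grip": 27},
    {"xyz": [0, 0, -30], "roll": 0, "grip": 27},
    {"xyz": [0, 0, -40], "roll": 0, "grip": 27},
    {"xyz": [0, 0, -40], "roll": 0, "grip": 27},
    {"xyz": [0, 0, 0], "roll": 0, "grip": 27},
  ],
)

```text
time_s: 36.18
position: [0.6146, 0.1898, 0.2001]
tcp_rot: [[-0.091, 0.996, 0.017], [0.996, 0.091, 0.002], [0.0, 0.017, -1.0]]
force: [1.6, -0.3, 0.9]
opening: 0.27
grasp_force: 0.0
```

Emit:
move_arm(
  increments=[
    {"xyz": [0, -35, 0], "roll": 0, "grip": 27},
    {"xyz": [0, -35, 0], "roll": 0, "grip": 27},
    {"xyz": [0, 0, 0], "roll": 0, "grip": 27},
    {"xyz": [0, 0, 0], "roll": 0, "grip": 27},
    {"xyz": [0, 0, 0], "roll": 0, "grip": 27},
  ],
)

```text
time_s: 36.6
position: [0.54, 0.1828, 0.1918]
tcp_rot: [[-0.091, 0.996, 0.002], [0.996, 0.091, 0.0], [-0.0, 0.002, -1.0]]
force: [0.8, -0.1, 1.4]
opening: 0.269
grasp_force: 0.0
```

```bash
python3 - <<'E'
from h import *
o=np.array([.7533,.2043]);a=np.radians(5.56);R=np.array([[np.cos(a),-np.sin(a)],[np.sin(a),np.cos(a)]])
for n in("side","wrist"):
    p,w,M=cloud(n);q=w.reshape(-1,3);c=(q[:,:2]-o)@R;h=q[:,2]
    m=(abs(h-.1)<.003)&(c[:,0]>-.13)&(c[:,0]<-.09)&(abs(c[:,1])<.16);print(n,m.sum(),np.percentile(c[m,0],[2,50,98]).round(4))
    m=(h>.074)&(h<.09)&(c[:,0]>-.18)&(c[:,0]<-.125)&(abs(c[:,1])<.045);print(" bar",m.sum(),np.percentile(c[m,0],[5,50,95]).round(4) if m.sum() else "")
s=bot.read_state();print(s["position"],s["force"],s["time_s"])
E
```

```text
side 891 [-0.1121 -0.105  -0.0972]
 bar 203 [-0.1523 -0.1483 -0.143 ]
wrist 4836 [-0.1105 -0.1039 -0.0961]
 bar 1076 [-0.1506 -0.1465 -0.1411]
[0.5408848  0.18290234 0.19183707] [ 0.0616682   0.81206536 -0.62753029] 36.7
```

```bash
python3 -c "
from rig import bot
print(bot.hand_in())"
```

```text
the job is handed in; nothing more can be done
None
```

I handed the job in at 36.7 s of the 72 s limit, with no verdict returned. The drawer measured shut to within about 1 mm; the divider, bobbin and scissors were in place when last seen, just before closing, and I never touched the larger bobbin or the weight.

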